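# Pack and book out a detergent order at the laundry counter

## Robot

A 6-joint arm with a two-finger parallel gripper is mounted at the origin on the work surface. World frame = base frame: x ahead of the robot, y to its left, z up, the work surface at z = 0. Lengths are in m, angles in degrees, forces in N, time in s.
With the tool pointing down it reaches from about 0.35 to 0.975 m from the base axis. Payload 7.1 kg.
Tool frame: the origin (TCP) lies on the centre line of the jaws, within the pads' length; the fingertips stand 14 mm ahead of it and the grasp point (between the pads) lies 5 mm behind it; z points along the fingers, y is the line along which they close (so a half turn about z gives the same grasp; the last joint's range is limited). The gripper opens to 88 mm and grips with 3 to 60 N. Pads are 20 mm wide; open, the fingers measure 115 mm over their backs; the gripper's body (75 mm by 178 mm) begins 61 mm behind the grasp point.
Start: joints at [-74.886, 24.242, 93.386, -0, 62.372, -1.089], TCP at [0.174, -0.6, 0.237] pointing down, gripper open.
Joint ranges: [-172.04, 172.04], [-51.8, 120.97], [4.93, 147.93], [-75.15, 255.16], [6.16, 154.13], [-145.62, 145.62]. Speed limits (degrees/s): [136.94, 136.94, 172.46, 180, 180, 180].

## Interface

Orientations are given as [roll, pitch, yaw] about the fixed x, y, z axes, in that order (R = Rz(yaw) Ry(pitch) Rx(roll)).
In Python, from workcell import env gives the robot as it stands.
- The arm moves only by the tool carry_out, never from a script. Its argument "targets" is a list that holds one entry, the list of rows, each a list of 5 numbers: the shift along the tool's x, y, z in mm, then the turn about the tool's z in rad, then the closure, from 0 (fully open) to 1 (shut). A call has 1 to 5 rows; each row is the pose to reach, as a shift and turn from the pose commanded when the call began, along the tool's axes at that moment; what a row does not reach only later rows make up. A row lasts 1/8 s, in which the tool goes at most 62.5 mm and 10.7 degrees, less where a joint would pass 70% of its speed; a pose out of reach is approached as far as the arm can. A call with a gripper value outside its range is refused whole. The fingers move at their own pace and stop on an object; "newtons" is the grip in N (left out, the last holds). Time passes only in rows, so rows that repeat a pose let the fingers close. It gives the time, the measured TCP pose, the force, the opening and the grip force at its end, in the units of the state.
- env.get_obs(): the state, without advancing time (a new reading comes with each control period).
- env.snapshot(name): name is "scene" or "top"; returns the picture (420x560x3 uint8, red, green, blue); there is no depth.
- env.camera_model(name): a dict with "K" (3x3 intrinsics, pixels), "k1" (the pictures are not rectified: a ray, as slopes to the right and down, at radius r is drawn at 1 + k1 r^2 times it, then the intrinsics apply), "T" (4x4, takes a point from camera to world coordinates). Camera axes: x right, y down, z forward; pixel columns grow to the right and rows downward; lengths in m; the calibration is good to about 2 mm. A picture is of the moment at which its call begins. camera_model takes no time and is no camera call.
- env.close_job(): hands the job in; it is judged then, once.
The state is a dict: "clock": time; "joint_positions": joint angles; "joint_velocities": joint speeds; "joint_efforts": joint torques, N m; "eef_pos": TCP position; "orientation": TCP orientation; "wrist_force": force on the tool from outside, world axes, zero at the start; "moment": the same for the moment, N m; "gripper_width": opening from 0.0 (shut) to 1.0 (fully open); "grasp_force": force on a finger pad.
Only numpy, scipy, OpenCV 4.12 (cv2) and the standard library are available. Lean on these libraries where they do the work, as an engineer would, in place of code of your own. Each camera call takes 0.05 s, during which the arm holds its last target. There are 200 camera calls.

## Task

Pack the detergent order: first take the scanner from its holder and scan the ticket on the sloped stand; then stand all the large jars upright in the grey tote, one to a compartment (small jars are not in the order: any that is in the tote is stood back on the counter), put the lid fully home on the tote, scan the code on the closed lid, and finish with the scanner resting back in its holder as it was. For each scan point the scanner's beam at the middle of the code from about a hand's width (around 100 mm), more or less square to the label's surface, and hold it there steady for a good second. Do not push the plant, the counter bell or the card terminal about.

Things in the scene. Friction and masses are not known exactly. Their poses are not given: they have to be found in the camera images.
- scanner: Off-white hand scanner, 0.2 kg: handle 32 mm wide (y), 26 high, x -85 to +45 mm; 60 mm wide head at its front end, bent 60 deg down, reaching z = -60 mm. Origin on the handle's centre line; x along it to the head, z up. Pinch it across its width between the holder's forks, best at x = -15 mm (centre of mass near x = 0). It reads by itself when aimed, in any rotation about its beam: no trigger.
- scan_window (a point): Centre of the scanner's window, at the end of its head: at x = 75.5, y = 0, z = -53 mm in the scanner's frame. Its x axis is the beam, pointing out of the window, 60 degrees below the handle's x; its y is the scanner's y. Reads at 50 to 180 mm.
- cradle: Scanner holder, dark steel, fixed: base 165 x 85 x 10 mm, two forks (12 mm thick, 50 wide) at x = -64 and +24 mm; saddles 72 mm up between 6 mm lips, 38 mm apart, rising to 86 mm. Origin: centre of its underside, x towards the scanner's head. At rest the scanner lies level in the forks, its origin 85 mm straight above this one, axes parallel.
- ticket_stand: Sloped ticket stand, dark steel, fixed: 104 mm wide, 90 mm deep, about 57 mm high at its back (+x of its frame) and 20 mm at its front edge (-x). Its face slopes 30 degrees from level and carries the white paper order ticket. Origin: centre of its underside.
- ticket_code (a point): Middle of the printed bar code (54 x 22 mm) on the ticket, 35 mm above the counter. Its z axis is the outward normal of the ticket's face (30 degrees off vertical, leaning to the stand's -x).
- tote: Open grey plastic tote, loose, 1.3 kg: outside 170 (x) x 200 mm (y) (182 x 212 at the rim band), 95 mm high, walls and floor 5 mm, inside 160 x 190 mm. Two crossed partitions (4 mm thick, 40 mm up) on its centre lines make four compartments, one jar each. Origin: centre of its underside; x along the short side, y along the long side, z up.
- lid: Drop-on tote lid, loose, 0.35 kg: plate 184 (x) x 214 (y) x 6 mm; a bead under it, 9 mm deep, drops inside the tote's walls with 3.5 mm play (fits either way round). Grip bar across the middle: 90 long (x), 16 wide (y), from 22 to 36 mm above the plate's underside. Origin: centre of the plate's underside, z up; 9 mm up when on the counter, 95 mm above the tote's origin when seated.
- lid_code (a point): Middle of the code label on top of the lid, beside the grip bar: at (0, 62, 6) mm in the lid's frame. The label lies flat, 80 x 55 mm; its outward normal is the lid's z.
- large_1: Large jar of detergent concentrate: squat round blue body 64 mm in diameter to 46 mm height, shoulder in to 54 mm, white screw cap 40 mm in diameter from 54 to 76 mm (its top). 0.12 to 0.24 kg. Starts on the counter. Origin: centre of its underside; z up through the cap. May be absent (None from the start).
- large_2: Large jar of detergent concentrate: squat round blue body 64 mm in diameter to 46 mm height, shoulder in to 54 mm, white screw cap 40 mm in diameter from 54 to 76 mm (its top). 0.12 to 0.24 kg. Starts on the counter. Origin: centre of its underside; z up through the cap. May be absent (None from the start).
- large_3: Large jar of detergent concentrate: squat round blue body 64 mm in diameter to 46 mm height, shoulder in to 54 mm, white screw cap 40 mm in diameter from 54 to 76 mm (its top). 0.12 to 0.24 kg. Starts on the counter. Origin: centre of its underside; z up through the cap. May be absent (None from the start).
- large_4: Large jar of detergent concentrate: squat round blue body 64 mm in diameter to 46 mm height, shoulder in to 54 mm, white screw cap 40 mm in diameter from 54 to 76 mm (its top). 0.12 to 0.24 kg. Starts on the counter. Origin: centre of its underside; z up through the cap. May be absent (None from the start).
- small_1: Small jar of the same make and colours, not part of the order: round body 48 mm in diameter to 34 mm height, shoulder in to 41 mm, white cap 28 mm in diameter from 41 to 60 mm (its top). 0.09 kg. Origin: centre of its underside; z up through the cap. Stands on the counter among the large ones; may be absent (None from the start).
- small_3: Small jar of the same make and colours, not part of the order: round body 48 mm in diameter to 34 mm height, shoulder in to 41 mm, white cap 28 mm in diameter from 41 to 60 mm (its top). 0.09 kg. Origin: centre of its underside; z up through the cap. When present it stands in the tote at the start; may be absent (None from the start).
- small_2: Small jar of the same make and colours, not part of the order: round body 48 mm in diameter to 34 mm height, shoulder in to 41 mm, white cap 28 mm in diameter from 41 to 60 mm (its top). 0.09 kg. Origin: centre of its underside; z up through the cap. When present it stands in the tote at the start; may be absent (None from the start).
- plant: Plant in a white pot, loose: pot 108 mm wide, 95 mm high, leaves to about 170 mm. Bystander. Origin: centre of its underside.
- bell: Steel counter bell, loose, 80 mm wide, 52 mm high. Bystander. Origin: centre of its underside.
- terminal: Black card terminal, loose, 150 x 75 mm, 33 mm high. Bystander. Origin: centre of its underside, x along its length.
Mind the look-alikes: they are no part of the job. What is shaped like the scanner but yellow is not meant.

How it is judged:
By the outcome, as a careful person would: the job done as asked, in the order asked, and still so for the second after the job is handed in, with the robot touching nothing.
Of large_1, large_2, large_3, large_4 only 2 to 4 are there at a start; the rules pass over those that are not, and their reading is None.
Of small_1, small_2, small_3 only 1 to 2 are there at a start; the rules pass over those that are not, and their reading is None.
At some moment in a run one of large_1, large_2, large_3, large_4 may be knocked a few centimetres aside while the robot is not near it.
It also fails if it takes over 210 s, if anything falls off the work surface, if the arm or the gripper's body presses on something with over 40 N, if the wrist force passes 120 N, or if a joint passes its speed limit or range.

## Working session

There is one attempt and no reset: what is moved stays moved. The work goes in short steps, Python scripts to look and compute and a tool call to move; the robot and the scene stay as the last step left them, time stands still between calls to the robot, and variables do not carry over. Pictures are saved under pics/ and viewed, at most 14 in all, crops included, and the job is handed in when it is done.

Besides the shell and the picture viewer there is one more tool, called after "Call:" as name(argument=value, ...), one argument or row to a line, values as JSON. carry_out: Moves the arm, as the interface text tells. Its arguments: {"type":"object","properties":{"targets":{"type":"array","items":{"type":"array","items":{"type":"array","items":{"type":"number"}}}},"newtons":{"type":"number"}},"required":["targets"]}

```bash
ls; mkdir -p pics; python3 - <<'E'
from workcell import env
import cv2
print(env.get_obs())
for n in("scene","top"):
    im=env.snapshot(n); cv2.imwrite(f"pics/{n}0.png",im[:,:,::-1]); m=env.camera_model(n); print(n,m)
E
```

```text
pics
{'clock': 0.0, 'joint_positions': array([-7.48880487e+01,  2.42839239e+01,  9.34312788e+01, -1.02466595e-03,
        6.23725519e+01, -1.08953388e+00]), 'joint_velocities': array([ 0.06043955,  0.01010909,  0.01344784, -0.1218046 , -0.03705624,
        0.04150233]), 'joint_efforts': array([-2.32411316e-03, -5.44628191e+01, -2.73663604e+01,  6.42283098e-02,
        2.27142626e-02, -1.31483412e-04]), 'eef_pos': array([ 0.17425594, -0.59965869,  0.23590827]), 'orientation': array([-1.79912244e+02, -7.61693077e-04,  1.62019605e+01]), 'wrist_force': array([ 0.14990253,  0.95789704, -0.52370204]), 'moment': array([-0.0232831 ,  0.05321706,  0.00611972]), 'grasp_force': 0.0, 'gripper_width': 1.0031106448136986}
scene {'K': array([[451.9664673 ,   0.        , 289.73019102],
       [  0.        , 451.9664673 , 215.94222919],
       [  0.        ,   0.        ,   1.        ]]), 'k1': -0.08717469038350172, 'T': array([[-0.68768518,  0.47736609, -0.54700156,  1.14989989],
       [ 0.72600716,  0.45386894, -0.51663971,  0.58182915],
       [ 0.00164074, -0.75241252, -0.65869014,  0.92515705],
       [ 0.        ,  0.        ,  0.        ,  1.        ]])}
top {'K': array([[454.74229738,   0.        , 282.08939426],
       [  0.        , 454.74229738, 218.44536006],
       [  0.        ,   0.        ,   1.        ]]), 'k1': -0.054566690508161576, 'T': array([[-0.00266993, -0.99563616,  0.09328182,  0.32568718],
       [-0.99989703,  0.00397326,  0.01378897, -0.0694563 ],
       [-0.01409943, -0.0932354 , -0.99554426,  1.61958524],
       [ 0.        ,  0.        ,  0.        ,  1.        ]])}
```

View pics/top0.png

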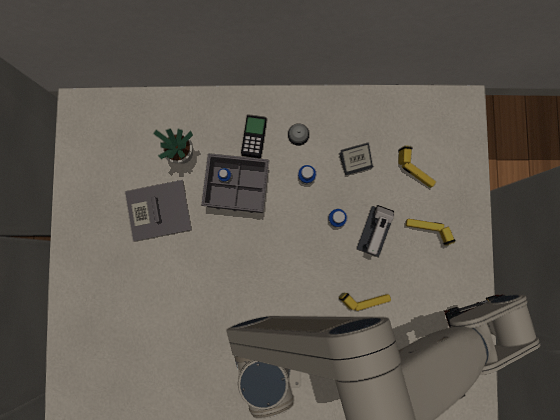

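View pics/scene0.png

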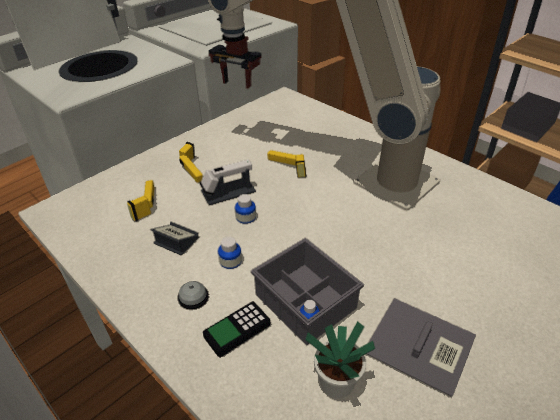

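The top view shows the scanner in its cradle at about (378,230), the stand at (356,158) and the tote at (236,185) with one small jar in it at (223,174). The lid is at (158,211), and two jars stand on the counter at (307,174) and (338,218). The scene view shows the same two counter jars and no others.

```bash
cat > h.py <<'E'
import numpy as np, cv2
from workcell import env
from scipy.spatial.transform import Rotation as Ro
def ray(n,uv):
    m=env.camera_model(n);K=m["K"];d=(np.asarray(uv,float).reshape(-1,2)-K[:2,2])/K[0,0]
    s=d.copy()
    for _ in range(20): s=d/(1+m["k1"]*(s**2).sum(1,keepdims=True))
    return m["T"][:3,3],np.c_[s,np.ones(len(s))]@m["T"][:3,:3].T
def at(n,uv,z):
    o,D=ray(n,uv); return (o+D*((z-o[2])/D[:,2])[:,None])[:,:2]
def px(n,P):
    m=env.camera_model(n);T=m["T"];c=(np.atleast_2d(P)-T[:3,3])@T[:3,:3];s=c[:,:2]/c[:,2:]
    return s*(1+m["k1"]*(s**2).sum(1,keepdims=True))*m["K"][0,0]+m["K"][:2,2]
def two(a,b):  # triangulate scene pixel a and top pixel b
    A=[];B=[]
    for n,u in(("scene",a),("top",b)):
        o,D=ray(n,u);d=D[0]/np.linalg.norm(D[0]);M=np.eye(3)-np.outer(d,d);A.append(M);B.append(M@o)
    return np.linalg.lstsq(np.vstack(A),np.hstack(B),rcond=None)[0]
def blobs(im,lo,hi,amin=20):
    h=cv2.cvtColor(im,cv2.COLOR_RGB2HSV);m=cv2.inRange(h,lo,hi)
    n,l,s,c=cv2.connectedComponentsWithStats(m)
    return [(c[i].round(1),s[i]) for i in range(1,n) if s[i][4]>=amin]
def go(x,y,z,yaw=None):  # shift in tool mm + turn rad to reach world TCP pose (from measured pose)
    o=env.get_obs();r,p,w=o["orientation"];R=Ro.from_euler("xyz",[r,p,w],degrees=True).as_matrix()
    d=R.T@(np.array([x,y,z])-o["eef_pos"])*1000
    t=0 if yaw is None else -((yaw-w+90)%180-90)
    print("shift",d.round(1),"turn",round(np.radians(t),3),"yaw now",round(w,1),"q6",o["joint_positions"][5].round(1))
E
python3 - <<'E'
from h import *
t=cv2.imread("pics/top0.png")[:,:,::-1].copy();s=cv2.imread("pics/scene0.png")[:,:,::-1].copy()
for n,im in(("top",t),("scene",s)):
    for b in blobs(im,(105,150,60),(125,255,255)): print(n,"blue",b)
c=cv2.resize(t[125:285,320:480],None,fx=5,fy=5,interpolation=cv2.INTER_CUBIC)
a=cv2.resize(t[140:250,120:280],None,fx=5,fy=5,interpolation=cv2.INTER_CUBIC)
cv2.imwrite("pics/c1.png",c[:600,:,::-1]);cv2.imwrite("pics/a1.png",a[:,:,::-1])
E
```

```text
top blue (array([306.1, 174.7]), array([298, 165,  18,  18,  95], dtype=int32))
top blue (array([225.1, 175.4]), array([218, 168,  13,  13,  56], dtype=int32))
top blue (array([336.1, 218. ]), array([329, 209,  17,  18, 104], dtype=int32))
scene blue (array([555. , 194.7]), array([547, 182,  13,  23, 163], dtype=int32))
scene blue (array([244.9, 209.1]), array([235, 202,  20,  13, 143], dtype=int32))
scene blue (array([229.4, 253.3]), array([218, 244,  23,  16, 185], dtype=int32))
scene blue (array([308.1, 312. ]), array([300, 305,  19,  14,  90], dtype=int32))
```

View pics/c1.png

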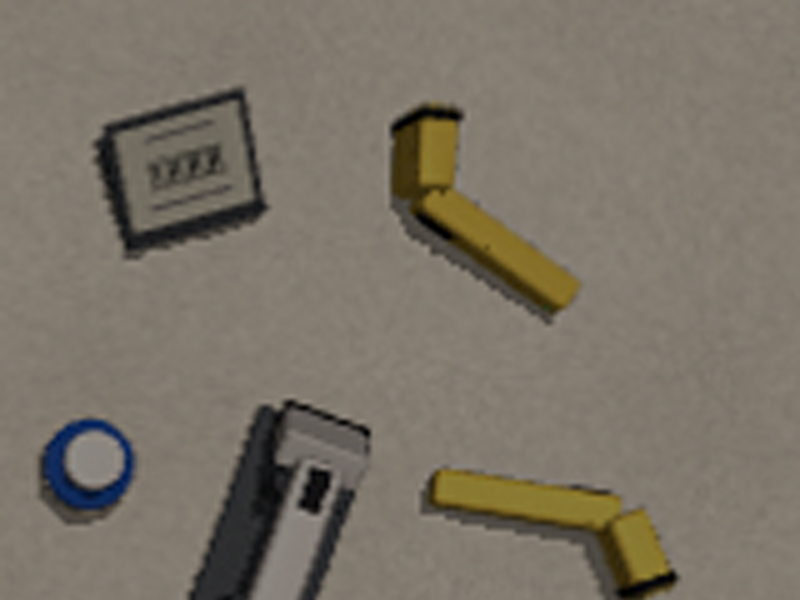

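View pics/a1.png

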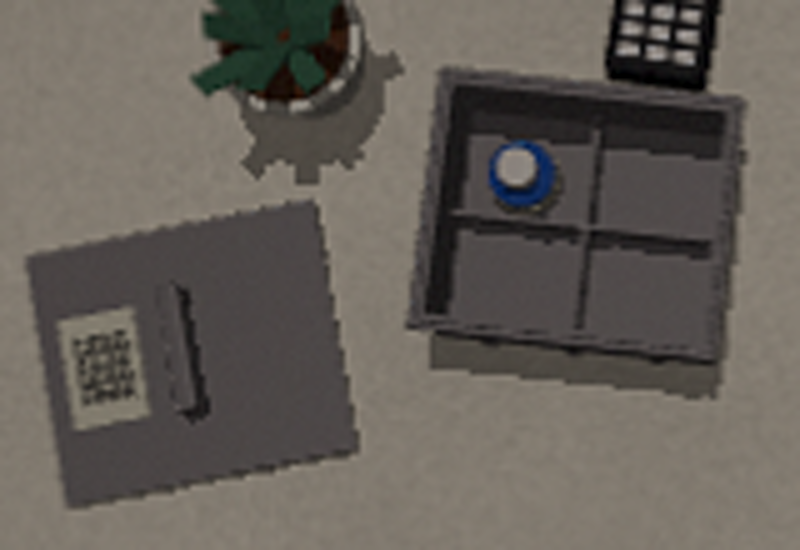

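The top crop shows the stand face with corners near (107,128), (241,90), (265,205) and (128,240). The tote rim corners are at about (440,68), (745,97), (720,360) and (408,328). The lid plate corners are at (28,258), (315,201), (357,452) and (70,507), with its label on the left (+y) side.

```bash
python3 - <<'E'
from h import *
s=cv2.imread("pics/scene0.png")
cv2.imwrite("pics/s1.png",cv2.resize(s[150:270,130:290],None,fx=5,fy=5,interpolation=cv2.INTER_CUBIC))
t=cv2.imread("pics/top0.png")
cv2.imwrite("pics/t1.png",cv2.resize(t[195:265,345:405],None,fx=8,fy=8,interpolation=cv2.INTER_CUBIC))
E
```

```text
(no output)
```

View pics/s1.png

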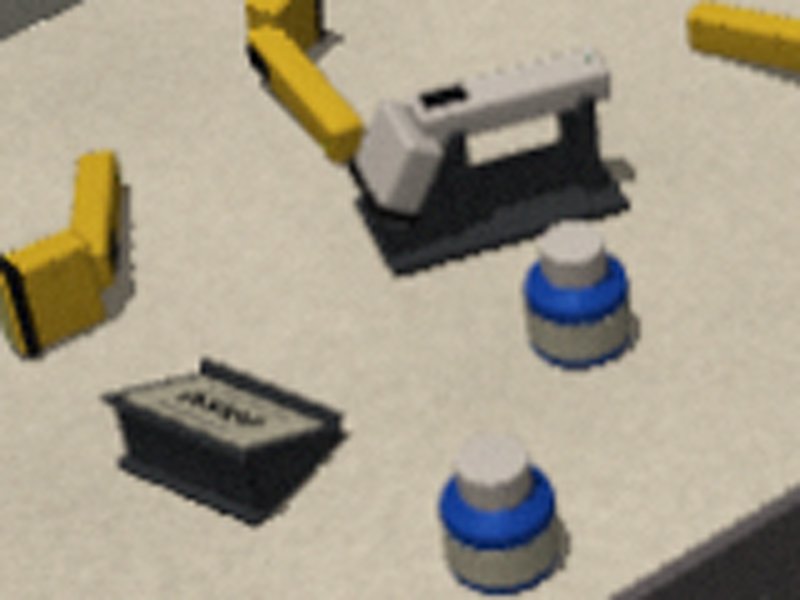

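View pics/t1.png

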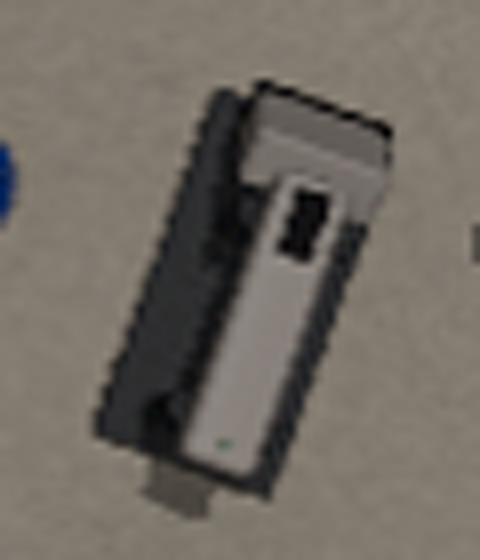

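The scene crop shows the stand's high back edge nearest the camera, which is world +x. The scanner's handle runs from about (600,75) to the head at (400,160). In the top crop the handle's rear corners are at (185,452) and (258,472), and the cradle base corners are at (215,88), (95,432) and (270,497).

```bash
python3 - <<'E'
from h import *
f=lambda P,x0,y0,k:[( x0+(x+.5)/k-.5, y0+(y+.5)/k-.5) for x,y in P]
c=lambda *P:f(P,320,125,5); a=lambda *P:f(P,120,140,5); s=lambda *P:f(P,130,150,5); t=lambda *P:f(P,345,195,8)
ang=lambda v:np.degrees(np.arctan2(v[1],v[0])).round(1)
L=lambda v:(np.linalg.norm(v)*1000).round(1)
B=at("top",c((107,128),(241,90)),.057);F=at("top",c((265,205),(128,240)),.02)
print("stand back",B,"front",F,"yaw back",ang(B[0]-B[1])-90,"mid",ang(B.mean(0)-F.mean(0)),L(B[0]-B[1]),L(B.mean(0)-F.mean(0)))
print("code",at("top",c((188,167)),.035),at("scene",s((222,408)),.035),two(s((222,408)),c((188,167))))
b=at("top",t((215,88),(95,432),(270,497)),.01)
print("base",b,ang(b[0]-b[1]),ang(b[1]-b[2])-90,L(b[0]-b[1]),L(b[1]-b[2]),"centre",(b[0]+b[2])/2)
bs=at("scene",s((400,272),(630,205),(358,205)),.01);print("base scene",bs,ang(bs[0]-bs[1]),"c",(bs[1]+bs[2])/2)
h=at("top",t((185,452),(258,472),(275,180),(350,205)),.098)
r=h[:2].mean(0);q=h[2:].mean(0);d=(q-r)/np.linalg.norm(q-r);print("handle",ang(d),"origin",r+.085*d,L(h[0]-h[1]),L(q-r))
T=at("top",a((440,68),(745,97),(720,360),(408,328)),.095);print("tote",T,T.mean(0),"angs",ang(T[0]-T[1]),ang(T[3]-T[2]),ang(T[0]-T[3]),ang(T[1]-T[2]),L(T[0]-T[1]),L(T[0]-T[3]))
l=at("top",a((28,258),(315,201),(357,452),(70,507)),.015);print("lid",l.mean(0),ang(l[0]-l[1]),ang(l[3]-l[2]),ang(l[0]-l[3]),L(l[0]-l[1]),L(l[0]-l[3]))
print("lab",at("top",a((103,368)),.015))
for n,u,v in(("A(307,174)",s((494,460))[0],c((0,0))[0]),):pass
capA=at("top",[(307.3,173.6)],.076);print("A",capA,at("scene",s((492,455)),.076))
print("B",at("top",c((95,461)),.076),at("scene",s((573,243)),.076))
print("small",at("top",a((517,167)),.065))
E
```

```text
stand back [[ 0.71131146 -0.25477341]
 [ 0.73822326 -0.34933412]] front [[ 0.66389404 -0.37118936]
 [ 0.63885508 -0.2727942 ]] yaw back 15.900000000000006 mid 15.2 98.3 76.1
code [[ 0.68829945 -0.31435599]] [[ 0.69009238 -0.31296249]] [ 0.68892534 -0.31480893  0.03297717]
base [[ 0.52133135 -0.3656291 ]
 [ 0.36863773 -0.30944938]
 [ 0.33967676 -0.38621895]] -20.2 -20.700000000000003 162.7 82.1 centre [ 0.43050406 -0.37592403]
base scene [[ 0.52353411 -0.36010812]
 [ 0.37540926 -0.30421059]
 [ 0.49889882 -0.4345995 ]] -20.7 c [ 0.43715404 -0.36940505]
handle -19.8 origin [ 0.4335393  -0.37772382] 31.5 119.8
tote [[ 0.69437038  0.20662837]
 [ 0.67257104 -0.00282394]
 [ 0.49199077  0.014     ]
 [ 0.51475232  0.22589908]] [0.59342113 0.11092588] angs 84.1 83.9 -6.1 -5.3 210.6 180.6
lid [0.50686133 0.39691004] 100.9 100.6 11.3 212.1 183.2
lab [[0.49694294 0.46120093]]
A [[ 0.62496574 -0.13525056]] [[ 0.63218069 -0.13527566]]
B [[ 0.47518285 -0.24067754]] [[ 0.48004426 -0.23817715]]
small [[0.63091984 0.15718226]]
```

```bash
python3 -c "
from h import *
go(.419,-.370,.16,-20.3)"
```

```text
shift [ 299.  -152.2   76.2] turn 0.637 yaw now 16.2 q6 -1.1
```

Call:
carry_out(
  targets=[
    [[60,-30,0,0.13,0],[120,-61,15,0.26,0],[180,-91,30,0.39,0],[240,-122,50,0.52,0],[299,-152,76,0.637,0]],
  ],
)

```text
clock: 0.72
eef_pos: [0.3973, -0.3912, 0.1719]
orientation: [180.0, -0.0, -20.5]
wrist_force: [0.0, -0.3, 0.2]
gripper_width: 0.999
grasp_force: 0.0
```

Call:
carry_out(
  targets=[
    [[0,0,0,0,0],[0,0,0,0,0],[0,0,0,0,0]],
  ],
)

```text
clock: 1.1
eef_pos: [0.3953, -0.3938, 0.1727]
orientation: [180.0, -0.0, -20.4]
wrist_force: [-0.4, 0.6, -0.0]
gripper_width: 1.005
grasp_force: 0.0
```

```bash
python3 - <<'E'
from h import *
go(.419,-.370,.08,-20.3)
s=env.snapshot("scene");cv2.imwrite("pics/s2.png",cv2.resize(s[60:270,90:370],None,fx=2.8,fy=2.8)[:,:,::-1])
E
```

```text
shift [ 13.9 -30.6  92.7] turn -0.001 yaw now -20.4 q6 64.3
```

View pics/s2.png

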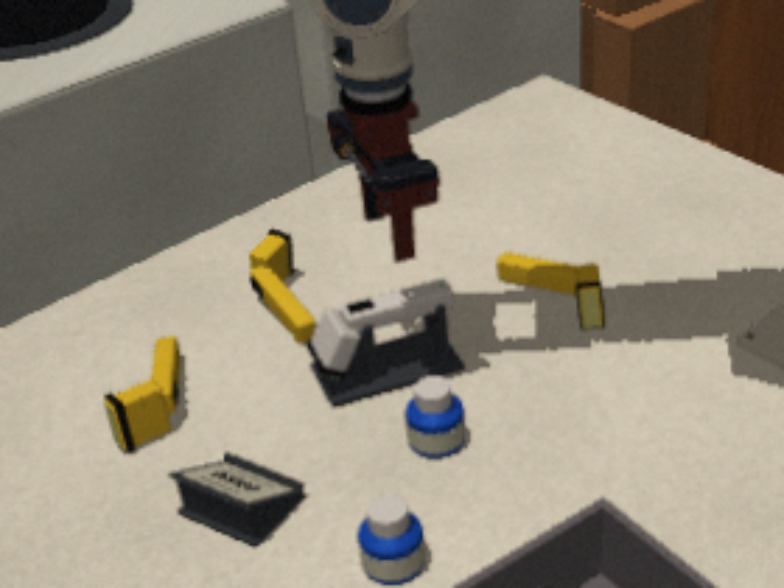

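The gripper is above and just behind the scanner's handle, about 30 mm short sideways, and everything else is undisturbed.

Call:
carry_out(
  targets=[
    [[7,-15,0,0,0],[14,-31,5,0,0],[14,-31,40,0,0],[14,-31,70,0,0],[14,-31,93,0,0]],
  ],
)

```text
clock: 1.78
eef_pos: [0.4202, -0.3671, 0.0778]
orientation: [-180.0, 0.1, -20.2]
wrist_force: [-0.6, -0.3, -0.4]
gripper_width: 0.997
grasp_force: 0.0
```

Call:
carry_out(
  targets=[
    [[0,0,0,0,0.5],[0,0,0,0,1],[0,0,0,0,1],[0,0,0,0,1]],
  ],
  newtons=25,
)

```text
clock: 2.28
eef_pos: [0.4203, -0.3687, 0.0801]
orientation: [180.0, -0.1, -20.3]
wrist_force: [-0.0, -0.7, -0.1]
gripper_width: 0.583
grasp_force: 0.0
```

Call:
carry_out(
  targets=[
    [[0,0,0,0,1],[0,0,0,0,1],[0,0,0,0,1],[0,0,0,0,1]],
  ],
)

```text
clock: 2.78
eef_pos: [0.4198, -0.3697, 0.0797]
orientation: [179.9, -0.1, -20.3]
wrist_force: [-3.7, -6.6, 2.4]
gripper_width: 0.362
grasp_force: 25.0
```

Call:
carry_out(
  targets=[
    [[0,0,-20,0,1],[0,0,-50,0,1],[0,0,-90,0,1],[0,0,-130,0,1],[0,0,-130,0,1]],
  ],
)

```text
clock: 3.4
eef_pos: [0.4211, -0.3695, 0.2119]
orientation: [179.9, -0.3, -20.3]
wrist_force: [-0.4, -0.8, -2.2]
gripper_width: 0.362
grasp_force: 25.0
```

```bash
python3 - <<'E'
from h import *
print(env.get_obs()["wrist_force"])
th=np.radians(15.5);u=np.array([np.cos(th),np.sin(th),0]);c=np.array([.689,-.3145,.034])
b=.5*u-np.array([0,0,.866]);w=c-.1*b
o=w-.0755*u+np.array([0,0,.053]); g=o-.015*u-[0,0,.005]; print("tcp",g)
go(*g,15.5)
s=env.snapshot("scene");cv2.imwrite("pics/s3.png",cv2.resize(s[60:270,90:370],None,fx=2.8,fy=2.8)[:,:,::-1])
E
```

```text
[-0.41514005 -0.80243002 -2.16623443]
tcp [ 0.55360992 -0.35204699  0.1686    ]
shift [118.  -62.4  43.8] turn -0.625 yaw now -20.3 q6 67.8
```

View pics/s3.png

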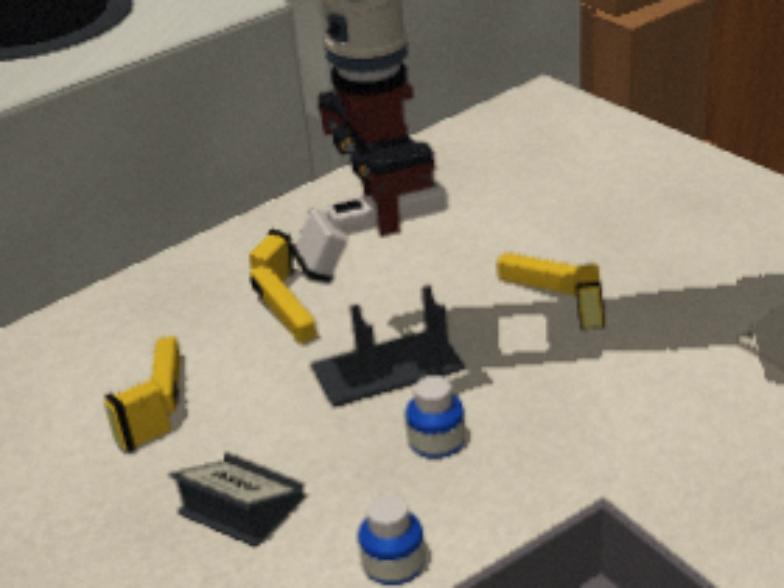

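The scanner hangs level in the grip, clear of the empty cradle at about (385,350) in the crop.

Call:
carry_out(
  targets=[
    [[30,-15,0,-0.15,1],[60,-31,10,-0.3,1],[90,-47,22,-0.47,1],[118,-62,44,-0.625,1],[118,-62,44,-0.625,1]],
  ],
)

```text
clock: 4.08
eef_pos: [0.5515, -0.3491, 0.1606]
orientation: [-179.7, 0.2, 15.6]
wrist_force: [-0.3, 0.1, -1.7]
gripper_width: 0.362
grasp_force: 25.0
```

Call:
carry_out(
  targets=[
    [[0,0,0,0,1],[0,0,0,0,1],[0,0,0,0,1],[0,0,0,0,1],[0,0,0,0,1]],
  ],
)

```text
clock: 4.7
eef_pos: [0.5519, -0.3513, 0.1656]
orientation: [180.0, -0.0, 15.5]
wrist_force: [0.1, -0.5, -1.8]
gripper_width: 0.368
grasp_force: 25.0
```

```bash
python3 - <<'E'
from h import *
go(.5536,-.352,.1686,15.5)
s=env.snapshot("scene");t=env.snapshot("top")
cv2.imwrite("pics/s4.png",np.hstack([cv2.resize(s[110:260,100:240],None,fx=2.8,fy=2.8),cv2.resize(t[125:275,310:450],None,fx=2.8,fy=2.8)])[:,:,::-1])
E
```

```text
shift [ 1.4  1.2 -3. ] turn -0.0 yaw now 15.5 q6 41.0
```

View pics/s4.png

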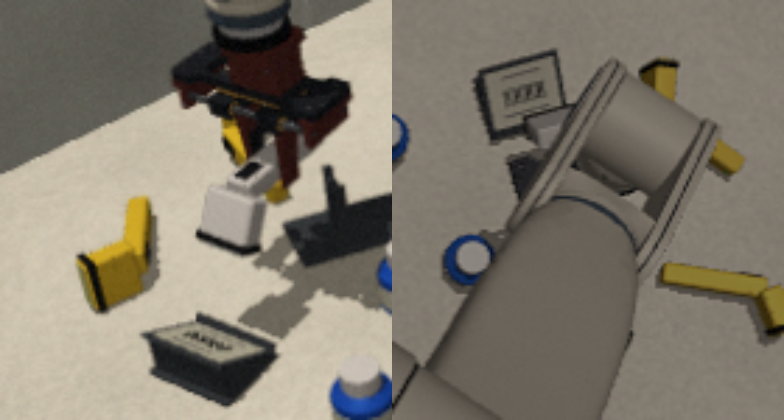

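The scanner is poised over the ticket. The black window rim is centred near (229,244) in the scene half, and its head edge is just below the code in the top half.

```bash
python3 - <<'E'
from h import *
o=env.get_obs();th=np.radians(15.5);u=np.array([np.cos(th),np.sin(th),0]);v=np.array([-u[1],u[0],0])
O=o["eef_pos"]+.015*u+[0,0,.005]
W=O+.0755*u-[0,0,.053];b=.5*u-np.array([0,0,.866])
print("W",W,px("scene",W),"ends",px("scene",[W+.03*v,W-.03*v]),"meas ends",(100+198/2.8,110+235/2.8),(100+260/2.8,110+252/2.8))
n=-b;c=np.array([.689,-.3145,.034]);k=((c-W)@n)/(b@n);h=W+k*b;print("hit err mm",(h-c)*1000,"dist",k)
print("head L", px("top",O+.06*u+.03*v-[0,0,.02]))
E
```

```text
W [ 0.63921768 -0.32697587  0.11740264] [[180.94340716 198.92016278]] ends [[189.33783808 202.05672995]
 [172.70762747 195.84121012]] meas ends (170.71428571428572, 193.92857142857144) (192.85714285714286, 200.0)
hit err mm [-2.6203762   0.60329674 -1.36480962] dist 0.0978838873541731
head L [[359.21581244 171.66481941]]
```

Call:
carry_out(
  targets=[
    [[2,1,-3,0,1],[2,1,-3,0,1],[2,1,-3,0,1],[2,1,-3,0,1],[2,1,-3,0,1]],
  ],
)

```text
clock: 5.42
eef_pos: [0.5541, -0.3515, 0.1681]
orientation: [-180.0, 0.0, 15.5]
wrist_force: [-0.1, 0.4, -2.0]
gripper_width: 0.364
grasp_force: 25.0
```

Call:
carry_out(
  targets=[
    [[0,0,0,0,1],[0,0,0,0,1],[0,0,0,0,1],[0,0,0,0,1],[0,0,0,0,1]],
  ],
)

```text
clock: 6.05
eef_pos: [0.5542, -0.3515, 0.1682]
orientation: [180.0, -0.0, 15.5]
wrist_force: [-0.5, -0.1, -2.8]
gripper_width: 0.363
grasp_force: 25.0
```

Call:
carry_out(
  targets=[
    [[0,0,0,0,1],[0,0,0,0,1],[0,0,0,0,1],[0,0,0,0,1],[0,0,0,0,1]],
  ],
)

```text
clock: 6.68
eef_pos: [0.5542, -0.3515, 0.1682]
orientation: [180.0, -0.0, 15.5]
wrist_force: [-0.8, -0.4, -1.3]
gripper_width: 0.362
grasp_force: 25.0
```

Call:
carry_out(
  targets=[
    [[0,0,0,0,1],[0,0,0,0,1],[0,0,0,0,1],[0,0,0,0,1],[0,0,0,0,1]],
  ],
)

```text
clock: 7.3
eef_pos: [0.5542, -0.3515, 0.1682]
orientation: [-180.0, 0.0, 15.5]
wrist_force: [-0.6, 0.9, -1.7]
gripper_width: 0.367
grasp_force: 25.0
```

```bash
python3 -c "
from h import *
v=np.array([.347,.938]);p=np.array([.42,-.3695])-.002*v
go(p[0],p[1],.205,-20.3)"
```

```text
shift [-135.3  -16.9  -36.8] turn 0.625 yaw now 15.5 q6 41.1
```

Call:
carry_out(
  targets=[
    [[-20,-2,-25,0.1,1],[-55,-7,-40,0.25,1],[-90,-11,-40,0.4,1],[-120,-15,-38,0.55,1],[-135,-17,-37,0.625,1]],
  ],
)

```text
clock: 7.92
eef_pos: [0.4181, -0.3713, 0.2053]
orientation: [-180.0, 0.0, -20.5]
wrist_force: [0.3, -0.8, -1.2]
gripper_width: 0.362
grasp_force: 25.0
```

Call:
carry_out(
  targets=[
    [[0,0,0,0,1],[0,0,0,0,1],[0,0,0,0,1]],
  ],
)

```text
clock: 8.3
eef_pos: [0.4204, -0.3712, 0.2052]
orientation: [180.0, -0.0, -20.2]
wrist_force: [1.0, -0.6, -2.0]
gripper_width: 0.359
grasp_force: 25.0
```

```bash
python3 -c "
from h import *
v=np.array([.347,.938]);p=np.array([.42,-.3695])-.002*v
go(p[0],p[1],.081,-20.3)"
```

```text
shift [ -1.    0.5 124.2] turn 0.002 yaw now -20.2 q6 67.5
```

Call:
carry_out(
  targets=[
    [[-1,0,40,0,1],[-1,0,80,0,1],[-1,0,105,0,1],[-1,0,115,0,1],[-1,0,121,0,1]],
  ],
)

```text
clock: 8.93
eef_pos: [0.4192, -0.371, 0.0841]
orientation: [180.0, -0.0, -20.3]
wrist_force: [0.4, 0.5, -1.6]
gripper_width: 0.365
grasp_force: 25.0
```

Call:
carry_out(
  targets=[
    [[0,0,2,0,1],[0,0,3,0,1],[0,0,3,0,1]],
  ],
)

```text
clock: 9.3
eef_pos: [0.4189, -0.3711, 0.0818]
orientation: [180.0, -0.1, -20.3]
wrist_force: [-1.2, -1.6, -1.5]
gripper_width: 0.363
grasp_force: 25.0
```

Call:
carry_out(
  targets=[
    [[0,0,2,0,1],[0,0,2,0,1],[0,0,2,0,0.3],[0,0,2,0,0.3],[0,0,2,0,0.3]],
  ],
)

```text
clock: 9.93
eef_pos: [0.4187, -0.3709, 0.0792]
orientation: [-180.0, 0.0, -20.3]
wrist_force: [0.7, 0.0, 0.1]
gripper_width: 0.657
grasp_force: 0.0
```

Call:
carry_out(
  targets=[
    [[0,0,0,0,0],[0,0,0,0,0],[0,0,-40,0,0],[0,0,-90,0,0],[0,0,-120,0,0]],
  ],
)

```text
clock: 10.55
eef_pos: [0.4192, -0.3714, 0.2015]
orientation: [179.9, -0.1, -20.3]
wrist_force: [0.8, 0.4, -0.5]
gripper_width: 1.001
grasp_force: 0.0
```

```bash
python3 - <<'E'
from h import *
s=env.snapshot("scene")
cv2.imwrite("pics/s5.png",cv2.resize(s[60:360,90:440],None,fx=2,fy=2)[:,:,::-1])
for n,im in(("scene",s),("top",env.snapshot("top"))):
  for b in blobs(im,(105,150,60),(125,255,255)): print(n,b)
go(.62,.19,.21,-5.7-90); go(.631,.157,.21,-5.7)
E
```

```text
scene (array([555.1, 194.7]), array([547, 182,  13,  23, 162], dtype=int32))
scene (array([244.8, 209.1]), array([235, 202,  20,  13, 144], dtype=int32))
scene (array([229.4, 253.3]), array([218, 244,  23,  16, 185], dtype=int32))
scene (array([308.2, 311.9]), array([300, 305,  19,  14,  91], dtype=int32))
top (array([306.1, 174.7]), array([298, 165,  18,  18,  94], dtype=int32))
top (array([225.1, 175.4]), array([218, 168,  13,  13,  56], dtype=int32))
top (array([336., 218.]), array([329, 209,  17,  18, 103], dtype=int32))
shift [  -7.6 -596.7   -8.8] turn 1.316 yaw now -20.3 q6 67.5
shift [  14.1 -569.6   -8.6] turn -0.255 yaw now -20.3 q6 67.5
```

View pics/s5.png

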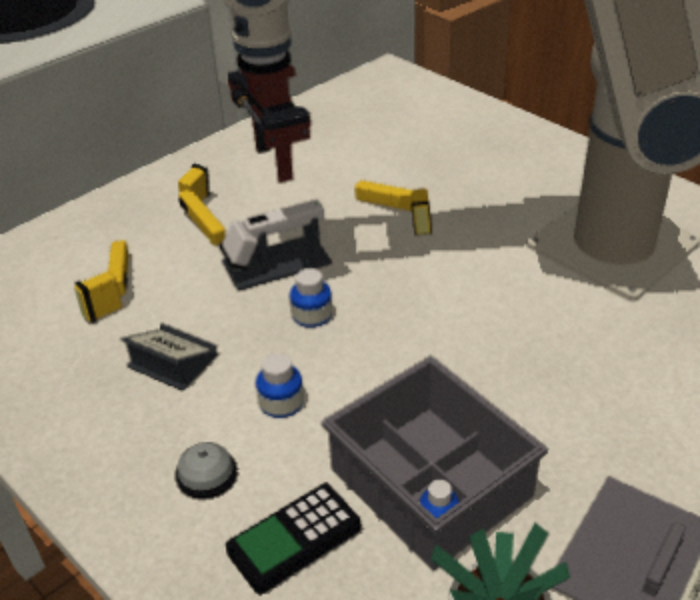

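The scanner lies in its forks again, and the jars, bell, terminal and plant are unmoved. Next I check the plant's extent.

```bash
python3 - <<'E'
from h import *
t=cv2.imread("pics/top0.png")[:,:,::-1].copy()
for b in blobs(t,(70,60,20),(95,255,255),40):
    x,y,w,h,_=b[1]; print(b[0],at("top",[(x,y),(x+w,y+h)],.15))
E
```

```text
[173.2 143.3] [[0.76540769 0.3783236 ]
 [0.66196845 0.24824616]]
```

Call:
carry_out(
  targets=[
    [[0,-58,-20,0,0.43],[2,-116,-20,0,0.43],[5,-174,-20,-0.05,0.43],[6,-232,-20,-0.1,0.43],[7,-290,-20,-0.15,0.43]],
  ],
)

```text
clock: 11.28
eef_pos: [0.5257, -0.0994, 0.2181]
orientation: [180.0, 0.1, -11.6]
wrist_force: [-0.3, -0.2, -0.1]
gripper_width: 0.573
grasp_force: 0.0
```

Call:
carry_out(
  targets=[
    [[0,-55,0,0,0.43],[0,-110,0,-0.05,0.43],[0,-160,0,-0.1,0.43],[0,-210,0,-0.1,0.43],[0,-210,0,-0.1,0.43]],
  ],
)

```text
clock: 11.9
eef_pos: [0.5682, 0.1071, 0.2179]
orientation: [-180.0, 0.1, -5.7]
wrist_force: [-0.3, -0.8, 0.2]
gripper_width: 0.565
grasp_force: 0.0
```

```bash
python3 -c "
from h import *
go(.631,.157,.13,-6)"
```

```text
shift [ 57.6 -55.9  87.8] turn 0.005 yaw now -5.7 q6 105.2
```

Call:
carry_out(
  targets=[
    [[30,-28,0,0,0.43],[57,-55,10,0,0.43],[57,-55,55,0,0.43],[57,-55,86,0,0.43],[57,-55,86,0,0.43]],
  ],
)

```text
clock: 12.52
eef_pos: [0.6282, 0.1515, 0.1296]
orientation: [179.9, 0.4, -6.0]
wrist_force: [-0.4, 0.3, 0.5]
gripper_width: 0.574
grasp_force: 0.0
```

```bash
python3 - <<'E'
from h import *
go(.631,.157,.052,-6)
s=env.snapshot("scene");cv2.imwrite("pics/s6.png",cv2.resize(s[170:400,220:400],None,fx=2.5,fy=2.5)[:,:,::-1])
E
```

```text
shift [ 2.7 -6.  77.6] turn -0.0 yaw now -6.0 q6 108.5
```

View pics/s6.png

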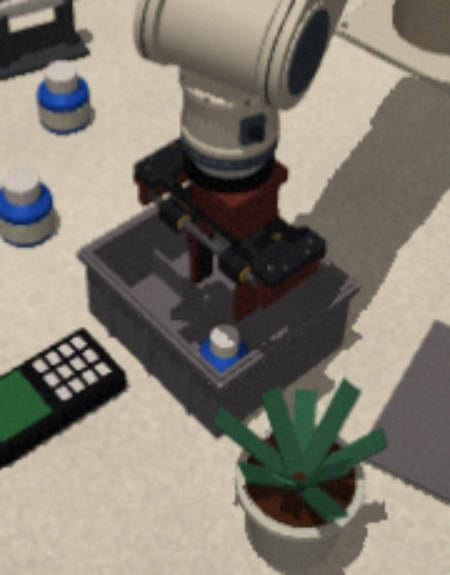

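The jar's cap is at about (224,335), directly below the open fingers at (200,275) and (240,310). The plant is clear of the gripper.

Call:
carry_out(
  targets=[
    [[2,-4,10,0,0.43],[2,-4,35,0,0.43],[2,-4,60,0,0.43],[2,-4,77,0,0.43],[2,-4,77,0,0.43]],
  ],
)

```text
clock: 13.2
eef_pos: [0.6328, 0.1568, 0.0555]
orientation: [180.0, 0.1, -6.0]
wrist_force: [-0.2, -0.9, 0.4]
gripper_width: 0.571
grasp_force: 0.0
```

Call:
carry_out(
  targets=[
    [[0,0,0,0,1],[0,0,0,0,1],[0,0,0,0,1],[0,0,0,0,1],[0,0,0,0,1]],
  ],
  newtons=15,
)

```text
clock: 13.82
eef_pos: [0.6339, 0.1571, 0.0571]
orientation: [-180.0, -0.1, -6.0]
wrist_force: [0.0, 0.6, 6.9]
gripper_width: 0.315
grasp_force: 15.0
```

Call:
carry_out(
  targets=[
    [[0,0,-8,0,1],[0,0,-30,0,1],[0,0,-70,0,1],[0,0,-120,0,1],[0,0,-150,0,1]],
  ],
)

```text
clock: 14.45
eef_pos: [0.6341, 0.157, 0.2104]
orientation: [-179.9, -0.2, -6.0]
wrist_force: [0.1, -0.2, -1.0]
gripper_width: 0.315
grasp_force: 15.0
```

```bash
python3 - <<'E'
from h import *
go(.43,-.08,.18)
for n in("scene","top"):
  for b in blobs(env.snapshot(n),(105,150,60),(125,255,255)): print(n,b)
E
```

```text
shift [-178.4  257.    29.4] turn 0.0 yaw now -6.0 q6 108.8
scene (array([555. , 194.7]), array([547, 182,  13,  23, 163], dtype=int32))
scene (array([244.8, 209.1]), array([235, 202,  20,  13, 141], dtype=int32))
scene (array([229.4, 253.3]), array([218, 244,  23,  16, 184], dtype=int32))
scene (array([308.5, 272.1]), array([301, 265,  21,  13, 117], dtype=int32))
top (array([306.2, 174.8]), array([298, 165,  18,  18,  94], dtype=int32))
top (array([336.2, 218.1]), array([329, 209,  17,  18, 105], dtype=int32))
```

Call:
carry_out(
  targets=[
    [[-35,50,0,0,1],[-70,100,0,0,1],[-105,152,0,0,1],[-142,205,0,0,1],[-178,257,0,0,1]],
  ],
)

```text
clock: 15.18
eef_pos: [0.4293, -0.079, 0.2057]
orientation: [180.0, 0.1, -5.9]
wrist_force: [0.9, -0.3, -1.1]
gripper_width: 0.314
grasp_force: 15.0
```

Call:
carry_out(
  targets=[
    [[0,0,40,0,1],[0,0,80,0,1],[0,0,120,0,1],[0,0,145,0,1],[0,0,148,0,1]],
  ],
)

```text
clock: 15.8
eef_pos: [0.4296, -0.0776, 0.0565]
orientation: [-180.0, 0.3, -6.0]
wrist_force: [0.0, 0.4, -0.8]
gripper_width: 0.313
grasp_force: 15.0
```

Call:
carry_out(
  targets=[
    [[0,0,0,0,1],[0,0,0,0,1]],
  ],
)

```text
clock: 16.05
eef_pos: [0.4321, -0.078, 0.0592]
orientation: [180.0, -0.1, -6.0]
wrist_force: [0.4, 0.1, -0.6]
gripper_width: 0.314
grasp_force: 15.0
```

Call:
carry_out(
  targets=[
    [[0,0,2,0,1],[0,0,4,0,1],[0,0,5,0,1],[0,0,5,0,1]],
  ],
)

```text
clock: 16.55
eef_pos: [0.4314, -0.0779, 0.0532]
orientation: [-180.0, 0.0, -6.0]
wrist_force: [0.3, -0.0, -1.4]
gripper_width: 0.311
grasp_force: 15.0
```

Call:
carry_out(
  targets=[
    [[0,0,1,0,1],[0,0,2,0,1],[0,0,2,0,1]],
  ],
)

```text
clock: 16.92
eef_pos: [0.4315, -0.0777, 0.0518]
orientation: [-180.0, -0.0, -6.0]
wrist_force: [-1.7, 2.6, 11.4]
gripper_width: 0.316
grasp_force: 15.0
```

Call:
carry_out(
  targets=[
    [[0,0,-1,0,0.4],[0,0,-1,0,0.4],[0,0,-1,0,0.4],[0,0,-40,0,0.2],[0,0,-100,0,0.2]],
  ],
)

```text
clock: 17.55
eef_pos: [0.4301, -0.0777, 0.1509]
orientation: [-180.0, 0.3, -6.0]
wrist_force: [1.1, 0.1, 0.0]
gripper_width: 0.78
grasp_force: 0.0
```

```bash
python3 - <<'E'
from h import *
go(.6255,-.1352,.15,-6)
for n in("scene","top"):
  for b in blobs(env.snapshot(n),(105,150,60),(125,255,255)): print(n,b)
E
```

```text
shift [200.3  36.9  -0. ] turn 0.0 yaw now -6.0 q6 84.2
scene (array([555.1, 194.7]), array([547, 182,  13,  23, 162], dtype=int32))
scene (array([244.8, 209.1]), array([235, 202,  20,  13, 144], dtype=int32))
scene (array([294.8, 228.1]), array([288, 223,  15,  10,  90], dtype=int32))
scene (array([229.5, 253.3]), array([218, 244,  23,  16, 185], dtype=int32))
top (array([306.1, 174.7]), array([298, 165,  18,  18,  94], dtype=int32))
top (array([336., 218.]), array([329, 209,  17,  18, 103], dtype=int32))
```

Call:
carry_out(
  targets=[
    [[50,9,0,0,0.2],[100,18,0,0,0.2],[150,28,0,0,0.2],[200,37,0,0,0.2],[200,37,0,0,0.2]],
  ],
)

```text
clock: 18.27
eef_pos: [0.6291, -0.1364, 0.1499]
orientation: [180.0, -0.1, -6.0]
wrist_force: [-0.2, -0.1, 0.5]
gripper_width: 0.799
grasp_force: 0.0
```

Call:
carry_out(
  targets=[
    [[0,0,0,0,0.2],[0,0,0,0,0.2]],
  ],
)

```text
clock: 18.52
eef_pos: [0.6249, -0.1351, 0.1506]
orientation: [-180.0, 0.1, -6.0]
wrist_force: [0.1, 0.3, -0.2]
gripper_width: 0.799
grasp_force: 0.0
```

```bash
python3 - <<'E'
from h import *
go(.6255,-.1352,.07,-6)
for n in("scene","top"):
  for b in blobs(env.snapshot(n),(105,150,60),(125,255,255)): print(n,b)
E
```

```text
shift [ 0.7  0.1 80.6] turn 0.001 yaw now -6.0 q6 82.7
scene (array([555. , 194.8]), array([547, 182,  13,  23, 163], dtype=int32))
scene (array([294.9, 228.3]), array([288, 223,  15,  10,  88], dtype=int32))
scene (array([229.4, 253.3]), array([218, 244,  23,  16, 188], dtype=int32))
top (array([336.1, 218. ]), array([329, 209,  17,  18, 104], dtype=int32))
```

Call:
carry_out(
  targets=[
    [[0,0,30,0,0.2],[0,0,60,0,0.2],[0,0,80,0,0.2],[0,0,80,0,0.2],[0,0,80,0,0.2]],
  ],
)

```text
clock: 19.25
eef_pos: [0.6271, -0.1357, 0.0721]
orientation: [180.0, -0.1, -6.0]
wrist_force: [0.1, -0.3, 0.3]
gripper_width: 0.804
grasp_force: 0.0
```

Call:
carry_out(
  targets=[
    [[0,0,0,0,1],[0,0,0,0,1],[0,0,0,0,1],[0,0,0,0,1],[0,0,0,0,1]],
  ],
  newtons=20,
)

```text
clock: 19.88
eef_pos: [0.6268, -0.1354, 0.0716]
orientation: [-180.0, -0.0, -6.0]
wrist_force: [0.2, 2.2, 3.4]
gripper_width: 0.448
grasp_force: 20.0
```

Call:
carry_out(
  targets=[
    [[0,0,-10,0,1],[0,0,-40,0,1],[0,0,-80,0,1],[0,0,-120,0,1],[0,0,-140,0,1]],
  ],
)

```text
clock: 20.5
eef_pos: [0.6271, -0.1359, 0.2136]
orientation: [180.0, -0.2, -6.0]
wrist_force: [-0.8, 0.0, -3.2]
gripper_width: 0.455
grasp_force: 19.9
```

Call:
carry_out(
  targets=[
    [[0,-50,0,0,1],[5,-100,0,0,1],[10,-150,0,0,1],[18,-193,0,0,1],[18,-193,0,0,1]],
  ],
)

```text
clock: 21.12
eef_pos: [0.6644, 0.0574, 0.2103]
orientation: [-180.0, 0.1, -5.8]
wrist_force: [-0.4, -1.1, -2.0]
gripper_width: 0.455
grasp_force: 19.9
```

Call:
carry_out(
  targets=[
    [[0,0,0,0,1],[0,0,0,0,1]],
  ],
)

```text
clock: 21.38
eef_pos: [0.664, 0.0533, 0.2108]
orientation: [180.0, 0.1, -6.0]
wrist_force: [0.6, -0.5, -2.0]
gripper_width: 0.451
grasp_force: 19.9
```

```bash
python3 - <<'E'
from h import *
go(.629,.0584,.085,-6)
s=env.snapshot("scene")
for n in("scene","top"):
  for b in blobs(env.snapshot(n),(105,150,60),(125,255,255)): print(n,b)
cv2.imwrite("pics/s7.png",cv2.resize(s[150:380,200:400],None,fx=2.5,fy=2.5)[:,:,::-1])
E
```

```text
shift [-35.2  -1.4 125.9] turn -0.001 yaw now -6.0 q6 99.6
scene (array([555. , 194.8]), array([547, 182,  13,  23, 165], dtype=int32))
scene (array([264.2, 260.7]), array([252, 250,  27,  18, 237], dtype=int32))
top (array([336.1, 217.9]), array([329, 209,  17,  18, 102], dtype=int32))
top (array([290.4, 231.6]), array([285, 225,  12,  13,  54], dtype=int32))
```

View pics/s7.png

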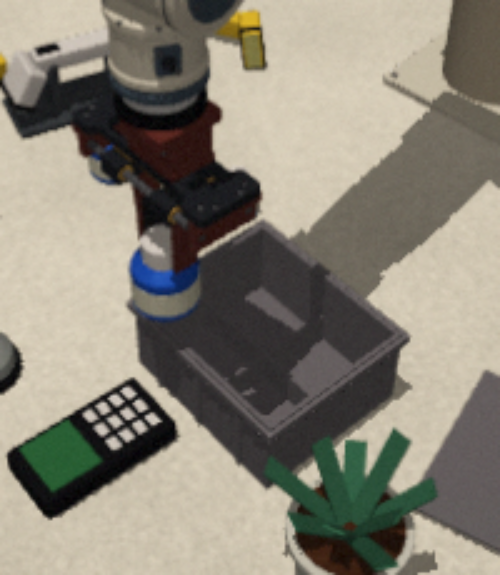

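The jar is held upright at about (165,280), some 35 mm too far forward over the tote's edge, so I shift it back before lowering.

Call:
carry_out(
  targets=[
    [[-18,-1,0,0,1],[-35,-1,0,0,1],[-35,-1,0,0,1],[-35,-1,20,0,1],[-35,-1,20,0,1]],
  ],
)

```text
clock: 22.15
eef_pos: [0.6289, 0.0589, 0.1888]
orientation: [180.0, 0.2, -6.0]
wrist_force: [-0.2, 0.1, -2.8]
gripper_width: 0.452
grasp_force: 19.9
```

```bash
python3 - <<'E'
from h import *
go(.629,.0584,.08,-6)
E
```

```text
shift [  0.5   0.4 108.8] turn 0.0 yaw now -6.0 q6 100.3
```

Call:
carry_out(
  targets=[
    [[0,0,30,0,1],[0,0,60,0,1],[0,0,90,0,1],[0,0,108,0,1],[0,0,108,0,1]],
  ],
)

```text
clock: 22.78
eef_pos: [0.6253, 0.0595, 0.0798]
orientation: [179.9, 0.6, -6.0]
wrist_force: [-8.9, 5.2, -0.0]
gripper_width: 0.101
grasp_force: 4.7
```

Call:
carry_out(
  targets=[
    [[0,0,1,0,1],[0,0,2,0,1],[0,0,2,0,1]],
  ],
)

```text
clock: 23.15
eef_pos: [0.6265, 0.06, 0.0795]
orientation: [180.0, 0.5, -6.0]
wrist_force: [-7.7, 3.6, -0.3]
gripper_width: 0.002
grasp_force: 4.3
```

```bash
python3 - <<'E'
from h import *
s=env.snapshot("scene");t=env.snapshot("top")
cv2.imwrite("pics/s8.png",np.hstack([cv2.resize(s[180:340,230:380],None,fx=2.6,fy=2.6),cv2.resize(t[130:290,200:350],None,fx=2.6,fy=2.6)])[:,:,::-1])
E
```

```text
(no output)
```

View pics/s8.png

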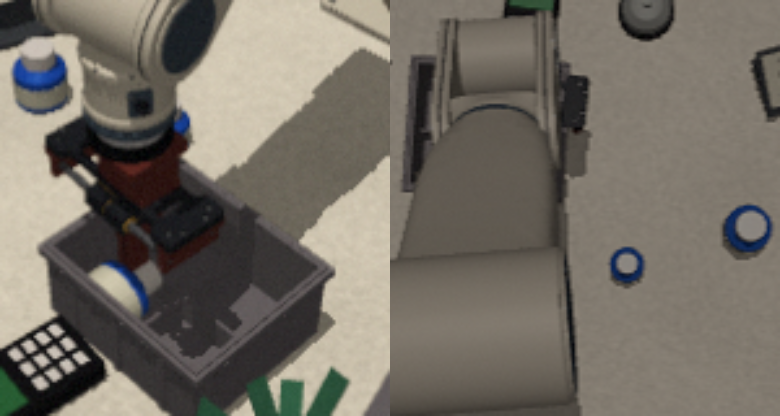

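The jar (at about (120,285) in the scene half) caught the tote's far rim and tipped out of the grip. It lies with its cap towards the arm. I raise the closed gripper and look.

Call:
carry_out(
  targets=[
    [[0,0,-20,0,1],[0,0,-50,0,1],[0,0,-90,0,1],[0,0,-130,0,1],[-50,0,-150,0,1]],
  ],
)

```text
clock: 23.88
eef_pos: [0.5844, 0.0643, 0.2354]
orientation: [-179.9, -0.5, -6.0]
wrist_force: [-0.6, -0.4, -0.4]
gripper_width: 0.004
grasp_force: 0.0
```

Call:
carry_out(
  targets=[
    [[-60,0,-20,0,0.3],[-120,0,-40,0,0.3],[-160,0,-40,0,0.3],[-160,0,-40,0,0.3]],
  ],
)

```text
clock: 24.38
eef_pos: [0.4197, 0.0812, 0.2728]
orientation: [-180.0, -0.2, -5.9]
wrist_force: [0.7, -0.1, -0.2]
gripper_width: 0.425
grasp_force: 0.0
```

```bash
python3 - <<'E'
from h import *
s=env.snapshot("scene");t=env.snapshot("top")
cv2.imwrite("pics/s9.png",np.hstack([cv2.resize(s[230:345,240:375],None,fx=2.9,fy=2.9,interpolation=2),cv2.resize(t[140:255,195:330],None,fx=2.9,fy=2.9,interpolation=2)])[:,:,::-1])
E
```

```text
(no output)
```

View pics/s9.png

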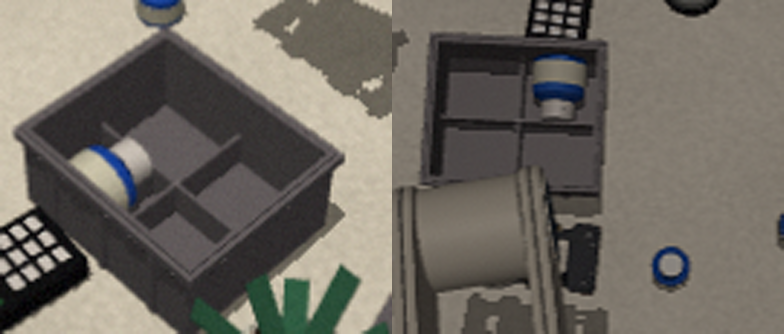

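The jar lies on its side in the far -y compartment. In the top half its base is at about (558,60) and its cap at (558,106), pointing towards the robot. The tote has turned a few degrees, with rim corners near (430,35), (607,42), (600,190) and (425,185).

```bash
python3 - <<'E'
from h import *
f=lambda P,x0,y0,k:[( x0+(x+.5)/k-.5, y0+(y+.5)/k-.5) for x,y in P]
t=lambda *P:f([(x-391,y) for x,y in P],195,140,2.9); s=lambda *P:f(P,240,230,2.9)
ang=lambda v:np.degrees(np.arctan2(v[1],v[0])).round(1);L=lambda v:(np.linalg.norm(v)*1000).round(1)
T=at("top",t((430,35),(607,42),(600,190),(425,185)),.095);print("tote",T,T.mean(0),ang(T[0]-T[1]),ang(T[3]-T[2]),ang(T[0]-T[3]),ang(T[1]-T[2]),L(T[0]-T[1]),L(T[0]-T[3]))
S=at("scene",s((168,30),(15,130),(192,277),(343,157)),.095);print("scene",S,S.mean(0),ang(S[2]-S[1]),ang(S[3]-S[0]),ang(S[1]-S[0]),L(S[2]-S[1]),L(S[1]-S[0]))
S0=at("scene",[(307.5,241),(252,271.5),(308,335),(363,284)],.095)
print("cap tri",two(s((133,157)),t((558,106))))
for z in(.037,.05): print("cap top",at("top",t((558,106),(558,118)),z),"base",at("top",t((558,57)),z))
im0=cv2.imread("pics/top0.png")[:,:,::-1].copy()
im=env.snapshot("top"); np.save("top_now.npy",im)
for i in(im0,im):
    for b in blobs(i,(50,80,30),(85,255,255),15): print("green",b)
    for b in blobs(i[100:165,235:285],(0,0,140),(180,60,255),3): pass
E
```

```text
tote [[ 0.69946317  0.20490973]
 [ 0.68943143 -0.00471374]
 [ 0.51373159  0.00340352]
 [ 0.52058974  0.20825572]] [0.60580398 0.10296381] 87.3 88.1 -1.1 -2.6 209.9 178.9
scene [[5.16012468e-01 1.17916940e-02]
 [6.92828032e-01 3.11880599e-04]
 [7.00316711e-01 2.06664105e-01]
 [5.26920045e-01 2.18099638e-01]] [0.60901931 0.10921683] 87.9 87.0 -3.7 206.5 177.2
cap tri [0.61928502 0.06020826 0.04675803]
cap top [[0.62418272 0.05744301]
 [0.609374   0.05738254]] base [[0.68496501 0.0577012 ]]
cap top [[0.62173076 0.05640061]
 [0.60704368 0.05634064]] base [[0.68201376 0.05665668]]
green (array([254.6, 125.4]), array([245, 117,  20,  18, 271], dtype=int32))
green (array([173.2, 143.4]), array([154, 129,  38,  30, 533], dtype=int32))
green (array([254.6, 125.3]), array([245, 117,  20,  17, 268], dtype=int32))
green (array([173.1, 143.4]), array([154, 129,  38,  30, 527], dtype=int32))
```

```bash
python3 - <<'E'
from h import *
go(.622,.0575,.15,-2.4)
im=np.load("top_now.npy"); 
# jar blue+cream extents along columns for y centre: blue bands
for b in blobs(im[140:200,195:280],(105,150,50),(125,255,255),5): print(b, at("top",[b[0]+[195,140]],.037))
E
```

```text
shift [200.3   2.8 122.8] turn -0.062 yaw now -6.0 q6 105.3
(array([57.6, 19.5]), array([49, 19, 17,  3, 20], dtype=int32)) [[0.68433393 0.05648607]]
(array([56.9, 30.9]), array([49, 29, 17,  5, 78], dtype=int32)) [[0.64328829 0.05879264]]
```

Call:
carry_out(
  targets=[
    [[50,1,10,-0.06,0.386],[100,2,40,-0.06,0.386],[150,3,70,-0.06,0.386],[201,3,95,-0.06,0.386],[201,3,122,-0.06,0.386]],
  ],
)

```text
clock: 25.15
eef_pos: [0.6256, 0.0562, 0.1474]
orientation: [-180.0, -0.2, -2.6]
wrist_force: [-0.5, 0.3, -0.2]
gripper_width: 0.611
grasp_force: 0.0
```

Call:
carry_out(
  targets=[
    [[0,0,0,0,0.386],[0,0,0,0,0.386],[0,0,0,0,0.386]],
  ],
  newtons=5,
)

```text
clock: 25.52
eef_pos: [0.6213, 0.0572, 0.1507]
orientation: [-180.0, -0.1, -2.5]
wrist_force: [0.6, -0.5, 0.6]
gripper_width: 0.612
grasp_force: 0.0
```

```bash
python3 - <<'E'
from h import *
go(.623,.0575,.036,-2.4)
E
```

```text
shift [  1.5  -0.3 114.7] turn -0.002 yaw now -2.5 q6 96.7
```

Call:
carry_out(
  targets=[
    [[1,0,30,0,0.386],[1,0,60,0,0.386],[1,0,80,0,0.386],[1,0,95,0,0.386],[1,0,95,0,0.386]],
  ],
)

```text
clock: 26.15
eef_pos: [0.6211, 0.0571, 0.0536]
orientation: [180.0, 0.1, -2.5]
wrist_force: [-0.7, 0.2, -0.5]
gripper_width: 0.614
grasp_force: 0.0
```

Call:
carry_out(
  targets=[
    [[0,0,10,0,0.386],[0,0,19,0,0.386],[0,0,19,0,0.386]],
  ],
)

```text
clock: 26.52
eef_pos: [0.621, 0.0571, 0.0345]
orientation: [180.0, 0.1, -2.5]
wrist_force: [-0.5, -1.0, 0.5]
gripper_width: 0.618
grasp_force: 0.0
```

Call:
carry_out(
  targets=[
    [[0,0,0,0,1],[0,0,0,0,1],[0,0,0,0,1],[0,0,0,0,1]],
  ],
  newtons=6,
)

```text
clock: 27.02
eef_pos: [0.6217, 0.0571, 0.0355]
orientation: [-180.0, -0.0, -2.5]
wrist_force: [0.4, 0.8, 1.4]
gripper_width: 0.455
grasp_force: 6.0
```

Gripped on the cap (40 mm). Lift gently so the jar can swing upright in the light grip.

Call:
carry_out(
  targets=[
    [[0,0,-12,0,1],[0,0,-24,0,1],[0,0,-40,0,1],[0,0,-56,0,1],[0,0,-75,0,1]],
  ],
)

```text
clock: 27.65
eef_pos: [0.6216, 0.0571, 0.1117]
orientation: [-180.0, -0.0, -2.5]
wrist_force: [-0.3, 0.2, -2.4]
gripper_width: 0.454
grasp_force: 8.0
```

Call:
carry_out(
  targets=[
    [[0,0,-15,0,1],[0,0,-35,0,1],[0,0,-55,0,1],[0,0,-75,0,1],[0,0,-75,0,1]],
  ],
)

```text
clock: 28.28
eef_pos: [0.6228, 0.0572, 0.1874]
orientation: [-180.0, -0.2, -2.5]
wrist_force: [0.8, -0.7, -2.7]
gripper_width: 0.452
grasp_force: 8.0
```

```bash
python3 - <<'E'
from h import *
s=env.snapshot("scene");t=env.snapshot("top")
for n,i in(("scene",s),("top",t)):
  for b in blobs(i,(105,130,50),(125,255,255),10): print(n,b)
P=env.get_obs()["eef_pos"]; print(P)
for a in(0,30,60,90):   # predicted shoulder/base pixel when tilted a deg from upright, base towards +x
    r=np.radians(a);d=np.array([np.sin(r),0,-np.cos(r)]);g=P+[0,0,.005]
    print(a,px("scene",[g+.02*d,g+.04*d,g+.06*d]).round(0).tolist())
E
```

```text
scene (array([554.9, 194.9]), array([547, 182,  13,  23, 167], dtype=int32))
scene (array([240.1, 209.6]), array([235, 203,  12,  12,  80], dtype=int32))
scene (array([278.1, 246.2]), array([267, 237,  19,  23, 103], dtype=int32))
scene (array([263.8, 259.2]), array([254, 248,  20,  23, 247], dtype=int32))
top (array([336.1, 218.3]), array([329, 209,  17,  18, 122], dtype=int32))
top (array([290.6, 232.1]), array([285, 225,  12,  14,  70], dtype=int32))
[0.62130821 0.05713041 0.18519751]
0 [[282.0, 249.0], [282.0, 255.0], [282.0, 261.0]]
30 [[279.0, 250.0], [276.0, 258.0], [273.0, 265.0]]
60 [[276.0, 250.0], [271.0, 257.0], [266.0, 264.0]]
90 [[276.0, 247.0], [269.0, 252.0], [263.0, 257.0]]
```

Call:
carry_out(
  targets=[
    [[0,0,20,0,1],[0,0,40,0,1],[0,0,58,0,1],[0,0,58,0,1]],
  ],
)

```text
clock: 28.88
eef_pos: [0.6199, 0.057, 0.1244]
orientation: [180.0, 0.3, -2.5]
wrist_force: [0.6, -0.1, -1.4]
gripper_width: 0.458
grasp_force: 8.0
```

Call:
carry_out(
  targets=[
    [[0,0,0,0,1],[0,0,0,0,1]],
  ],
  newtons=4,
)

```text
clock: 29.12
eef_pos: [0.6221, 0.0572, 0.1279]
orientation: [-180.0, -0.1, -2.5]
wrist_force: [0.3, 0.4, -2.3]
gripper_width: 0.45
grasp_force: 6.2
```

```bash
cat > tilt.py <<'E'
from h import *
o=env.get_obs();P=o["eef_pos"];print(P.round(4),o["grasp_force"],o["gripper_width"].round(3))
B=[b for b in blobs(env.snapshot("scene"),(105,130,50),(125,255,255),10)]
for b in B:
    if 225<b[0][0]<330 and b[0][1]>222: print(b)
for a in(0,20,40,60,80):
    r=np.radians(a);d=np.array([np.sin(r),0,-np.cos(r)]);g=P+[0,0,.005]
    q=px("scene",[g+.018*d,g+.06*d]);print(a,q.round(0).tolist())
E
python3 tilt.py
```

```text
Traceback (most recent call last):
  File "tilt.py", line 2, in <module>
    o=env.get_obs();P=o["eef_pos"];print(P.round(4),o["grasp_force"],o["gripper_width"].round(3))
                                                                     ^^^^^^^^^^^^^^^^^^^^^^^^
AttributeError: 'float' object has no attribute 'round'
```

Call:
carry_out(
  targets=[
    [[0,0,0,0,1],[0,0,0,0,1],[0,0,0,0,1]],
  ],
  newtons=3,
)

```text
clock: 29.5
eef_pos: [0.6216, 0.0571, 0.1274]
orientation: [-180.0, -0.0, -2.5]
wrist_force: [0.6, 0.1, -1.9]
gripper_width: 0.458
grasp_force: 5.3
```

```bash
sed -i 's/o\["gripper_width"\].round(3)/o["gripper_width"]/' tilt.py; python3 tilt.py
```

```text
[0.6216 0.0571 0.1274] 5.312576870855992 0.4584493091050068
(array([300.8, 226.5]), array([300, 223,   3,   8,  18], dtype=int32))
(array([278.8, 264.1]), array([268, 256,  19,  21, 102], dtype=int32))
(array([264.8, 276.5]), array([255, 266,  20,  22, 220], dtype=int32))
0 [[282.0, 265.0], [282.0, 277.0]]
20 [[280.0, 266.0], [276.0, 280.0]]
40 [[279.0, 267.0], [271.0, 282.0]]
60 [[277.0, 266.0], [267.0, 280.0]]
80 [[277.0, 265.0], [264.0, 277.0]]
```

Call:
carry_out(
  targets=[
    [[0,0,-62,0,1],[0,0,-110,0,1],[0,0,-140,0,1],[0,0,-150,0,1],[0,0,-150,0,1]],
  ],
)

```text
clock: 30.18
eef_pos: [0.6214, 0.0571, 0.277]
orientation: [-180.0, -0.0, -2.5]
wrist_force: [0.5, -0.1, -1.6]
gripper_width: 0.454
grasp_force: 3.0
```

```bash
python3 tilt.py
```

```text
[0.6214 0.0571 0.277 ] 2.9999366775155067 0.45418958929877484
(array([282.1, 231.5]), array([266, 222,  37,  18, 346], dtype=int32))
(array([280.9, 249.9]), array([271, 247,  20,   5,  27], dtype=int32))
0 [[281.0, 219.0], [281.0, 233.0]]
20 [[279.0, 220.0], [275.0, 236.0]]
40 [[278.0, 220.0], [269.0, 237.0]]
60 [[276.0, 219.0], [265.0, 235.0]]
80 [[275.0, 218.0], [262.0, 230.0]]
```

The jar now hangs upright. I firm up the grip and swing clear so the tote can be measured from above.

Call:
carry_out(
  targets=[
    [[0,0,0,0,1],[0,0,0,0,1]],
  ],
  newtons=20,
)

```text
clock: 30.48
eef_pos: [0.621, 0.0571, 0.2758]
orientation: [180.0, 0.1, -2.5]
wrist_force: [-0.1, -0.4, -2.4]
gripper_width: 0.445
grasp_force: 20.0
```

Call:
carry_out(
  targets=[
    [[-25,45,0,0,1],[-55,95,0,0,1],[-85,150,0,0,1],[-115,205,0,0,1],[-140,250,0,0,1]],
  ],
)

```text
clock: 31.1
eef_pos: [0.4691, -0.188, 0.2769]
orientation: [-180.0, 0.0, -2.6]
wrist_force: [0.2, -0.6, -2.5]
gripper_width: 0.445
grasp_force: 20.0
```

```bash
python3 - <<'E'
from h import *
print(env.get_obs()["eef_pos"])
t=env.snapshot("top");np.save("t2.npy",t);s=env.snapshot("scene");np.save("s2.npy",s)
g=cv2.cvtColor(t,cv2.COLOR_RGB2GRAY).astype(float)
print(g[150:156,195:290:6].astype(int)); print("col",g[140:225,225].astype(int)); print("col265",g[140:225,260].astype(int)); print("row165",g[165,195:285].astype(int));print("row195",g[195,195:285].astype(int))
for b in blobs(s,(105,130,50),(125,255,255),10): print(b)
E
```

```text
[ 0.46913496 -0.18802642  0.27686726]
[[131 125 123 122 123 125 118 121  96  92 118   1 125 123 121 122]
 [ 85 121 119  82  83  95 123 121  23  90 125   9 123 123 122 125]
 [ 75 126 121  66  68  72  85  92  20  18  73   4 124 123 122 125]
 [ 77 128 120  76  62  54  61  70  77  72  50  21  93 126 122 125]
 [ 78 127 121  41  54  67  77  76  65  60  67  75  75 126 125 125]
 [ 77 127  95  25  28  29  43  51  67  80  79  61  50 124 128 124]]
col [120 120 122 122 122 122 122 118 121 123 125  95  72  54  67  29  29  26
  27  24  32  39  38  38  33  77  74  73  73  75  74  74  74  73  75  75
  75  74  74  74  77  37  25  38  37  77  75  75  75  74  74  74  73  75
  75  74  73  74  74  74  73  75  67  71  40  23  78  74  74  74  75  70
  70 125 120 121 121 120 118 120 121 121 121 121 121]
col265 [ 62  21  48  39  16  16  14  17  15  16  15  17  16  31  74  74  52  24
  24  26  26  26  36  39  39  35  36  78  78  76  77  76  75  76  74  77
  76  75  76  76  75  76  79  20  28  39  39  80  76  75  76  75  77  76
  77  77  76  77  77  76  75  77  76  76  58  76  26  37  79  74  71  73
  71  70  
[... 444 characters left out ...]
 120 118 118 119 118  76  69  67  30  25  23  23  47
  78  74  74  74  73  73  74  72  72  73  74  73  74  75  75  76  75  75
  73  74  74  76  74  75  71  51  50  77  75  75  74  77  75  75  75  76
  74  75  76  76  75  76  76  75  77  76  76  77  75  75  77  70  64  60
  55 100 130 127 127 125 125 125 123 123 125 123 123 123 125 127 127 127]
(array([254.5, 159.9]), array([244, 153,  22,  13, 183], dtype=int32))
(array([250.6, 174.4]), array([245, 172,  14,   4,  17], dtype=int32))
(array([554.9, 194.9]), array([547, 182,  13,  23, 168], dtype=int32))
(array([245. , 209.1]), array([235, 202,  21,  13, 151], dtype=int32))
(array([294.8, 228. ]), array([287, 223,  16,  10,  99], dtype=int32))
```

```bash
cat > tote.py <<'E'
from h import *
def tote(t,z=.095,rows=range(160,198,2),cols=(*range(212,240,2),*range(264,268))):
    g=cv2.cvtColor(t,cv2.COLOR_RGB2GRAY).astype(float)
    def cross(v,th=97):  # first sub-pixel falling crossing
        for i in range(len(v)-1):
            if v[i]>=th>v[i+1] and v[i+2 if i+2<len(v) else i+1]<th: return i+(v[i]-th)/(v[i]-v[i+1])
    Lp=[(195+cross(g[r,195:240]),r) for r in rows]
    Rp=[(290-cross(g[r,290:230:-1]),r) for r in rows]
    Tp=[(c,140+cross(g[140:175,c])) for c in cols if cross(g[140:175,c])]
    out=[]
    for p in(Lp,Rp,Tp):
        w=at("top",p,z); vx,vy,x0,y0=cv2.fitLine(w.astype(np.float32),cv2.DIST_HUBER,0,.001,.001).ravel()
        res=np.abs((w-[x0,y0])@[-vy,vx]).mean()*1000; out.append((np.array([x0,y0]),np.degrees(np.arctan(vy/vx)) if abs(vx)>.5 else np.degrees(np.arctan(-vx/vy)),res))
    return out
if __name__=="__main__":
    o=tote(np.load("t2.npy"))
    for q in o: print(q)
    (l,a,_),(r,b,_),(t,c,_)=o; yaw=np.mean([a,b,c]);R=lambda d:np.array([[np.cos(d),-np.sin(d)],[np.sin(d),np.cos(d)]]);M=R(np.radians(yaw))
    L,Rr,T=M.T@l,M.T@r,M.T@t; print("yaw",yaw,"width",L[1]-Rr[1],"centre",M@[T[0]-.091,(L[1]+Rr[1])/2])
E
python3 tote.py
```

```text
(array([0.61378765, 0.21229453], dtype=float32), np.float32(-2.9697924), np.float64(0.48694503671446376))
(array([ 0.6013693 , -0.00226697], dtype=float32), np.float32(-2.7030191), np.float64(0.5686584972528298))
(array([0.6984245 , 0.10767338], dtype=float32), np.float32(-3.210159), np.float64(0.4232259115449904))
yaw -2.9609902 width 0.21491653 centre [0.60716635 0.10503509]
```

```bash
python3 -c "
from h import *
go(.56,-.12,.10,-3)"
```

```text
shift [ 88.7 -74.1 176.6] turn 0.004 yaw now -2.8 q6 69.5
```

Call:
carry_out(
  targets=[
    [[30,-25,20,0,1],[60,-50,60,0,1],[89,-74,100,0,1],[89,-74,140,0,1],[89,-74,160,0,1]],
  ],
)

```text
clock: 31.82
eef_pos: [0.562, -0.1149, 0.1142]
orientation: [-179.9, 0.2, -2.5]
wrist_force: [-0.4, 0.8, -1.8]
gripper_width: 0.446
grasp_force: 20.0
```

Call:
carry_out(
  targets=[
    [[0,0,6,0,1],[0,0,12,0,1],[0,0,18,0,1],[0,0,22,0,1],[0,0,22,0,1]],
  ],
)

```text
clock: 32.45
eef_pos: [0.5628, -0.1166, 0.0953]
orientation: [180.0, -0.0, -2.5]
wrist_force: [0.6, 0.3, -2.5]
gripper_width: 0.447
grasp_force: 20.0
```

```bash
python3 - <<'E'
from h import *
P=env.get_obs()["eef_pos"];print(P)
for b in blobs(env.snapshot("scene"),(105,130,50),(125,255,255),10): print(b)
for h in(.0716,.078,.085):
  q=P-[0,0,h]; print(h,px("scene",[q+[0,0,.04], q+[.024,.021,0]]))   # mid shoulder centre, front bottom edge
print("standing A ref: blob 229.4,253.3; pred",px("scene",[[.6255,-.1352,.04]]))
E
```

```text
[ 0.56278969 -0.11656567  0.09530707]
(array([554.9, 194.8]), array([547, 181,  13,  24, 169], dtype=int32))
(array([237.4, 209.8]), array([235, 207,   5,   7,  21], dtype=int32))
(array([294.9, 228.1]), array([288, 223,  15,  10,  97], dtype=int32))
(array([250.9, 239.8]), array([240, 232,  23,  14, 184], dtype=int32))
0.0716 [[251.88169525 234.34830702]
 [251.4928245  252.72773718]]
0.078 [[252.00607648 236.02074046]
 [251.61920852 254.33319166]]
0.085 [[252.14126003 237.83698356]
 [251.75655549 256.07658768]]
standing A ref: blob 229.4,253.3; pred [[231.03212512 248.7593449 ]]
```

Call:
carry_out(
  targets=[
    [[0,0,6,0,1],[0,0,12,0,1],[0,0,15,0,1],[0,0,17,0,1],[0,0,17,0,1]],
  ],
)

```text
clock: 33.12
eef_pos: [0.5637, -0.1168, 0.0796]
orientation: [180.0, -0.1, -2.5]
wrist_force: [-2.5, -0.4, 11.2]
gripper_width: 0.453
grasp_force: 20.0
```

Call:
carry_out(
  targets=[
    [[0,0,1,0,1],[0,0,2,0,1],[0,0,2,0,1]],
  ],
)

```text
clock: 33.5
eef_pos: [0.5641, -0.1168, 0.0792]
orientation: [180.0, -0.2, -2.5]
wrist_force: [-6.2, 1.3, 25.5]
gripper_width: 0.453
grasp_force: 20.0
```

Call:
carry_out(
  targets=[
    [[0,0,0,0,1],[0,0,0,0,1],[0,0,0,0,1]],
  ],
  newtons=3,
)

```text
clock: 33.88
eef_pos: [0.5638, -0.1167, 0.0768]
orientation: [180.0, -0.1, -2.5]
wrist_force: [1.9, -0.6, 4.5]
gripper_width: 0.455
grasp_force: 3.0
```

Call:
carry_out(
  targets=[
    [[0,0,0,0,0.4],[0,0,0,0,0.4],[0,0,0,0,0.3],[0,0,-40,0,0.2],[0,0,-80,0,0.2]],
  ],
)

```text
clock: 34.5
eef_pos: [0.5621, -0.1163, 0.1564]
orientation: [-180.0, 0.1, -2.5]
wrist_force: [0.2, -0.3, -0.6]
gripper_width: 0.8
grasp_force: 0.0
```

Call:
carry_out(
  targets=[
    [[-40,30,-20,0,0.2],[-80,70,-20,0,0.2],[-110,110,-20,0,0.2],[-110,160,-20,0,0.2],[-110,200,-20,0,0.2]],
  ],
)

```text
clock: 35.12
eef_pos: [0.4434, -0.3131, 0.1763]
orientation: [180.0, -0.0, -2.6]
wrist_force: [0.7, 0.2, -0.4]
gripper_width: 0.798
grasp_force: 0.0
```

```bash
python3 - <<'E'
from h import *
t=env.snapshot("top");s=env.snapshot("scene");np.save("t3.npy",t);np.save("s3.npy",s)
print(env.get_obs()["eef_pos"])
for n,i in(("scene",s),("top",t)):
  for b in blobs(i,(105,130,50),(125,255,255),10): print(n,b)
# white caps (top): bright, low saturation
  for b in blobs(i,(0,0,165),(180,60,255),8): print("  white",b[0],b[1])
E
```

```text
[ 0.44401479 -0.31474438  0.17633419]
scene (array([554.9, 194.8]), array([547, 181,  13,  24, 169], dtype=int32))
scene (array([244.9, 209.1]), array([235, 202,  20,  13, 150], dtype=int32))
scene (array([294.9, 228.2]), array([288, 223,  15,  10,  98], dtype=int32))
scene (array([251.6, 243.7]), array([241, 235,  22,  15, 183], dtype=int32))
  white [134.8   1.5] [124   0  26   5  75]
  white [254.5   3.5] [252   2   6   4   8]
  white [194.7  29. ] [ 138    5  110   53 2293]
  white [257.5  13. ] [249   5  22  20  94]
  white [ 8.6 36.3] [ 0 32 19 10 92]
  white [96.1 75.1] [   7   35  185   77 4350]
  white [218.4  44.3] [211  38  22  17 142]
  white [503.7  78.2] [495  62  18  30 242]
  white [520.   83.2] [515  69  11  27 113]
  white [528.4  82.6] [526  81   6   4   8]
  white [528.2  88.2] [524  84  11   9  27]
  white [306.9 134.2] [ 243   87  141   93 8267]
  white [542.6  92. ] [533  89  20   9  53]
  white [322.2 285.6] [   19   124   541   296 86926]
  white [229.5 134.7] [227 133   6   5  18]
  white [500.9 143.3] [497 140   9   7  43]
  white [232.1 177.3] [224 173  17
[... 282 characters left out ...]
[255.5 311.7] [254 310   4   5  15]
  white [235.5 315.8] [234 314   4   5  13]
  white [250.8 315.2] [249 314   5   4  12]
  white [260.5 317. ] [258 315   6   5  14]
  white [245.5 318.2] [244 317   4   4  11]
  white [255.3 320.2] [253 318   5   5  16]
  white [240.2 321.4] [238 320   5   4  14]
  white [250.2 323.6] [248 322   5   4  13]
  white [245.1 326.9] [243 325   5   5  15]
  white [323.5 339.4] [319 334   9  11  55]
  white [446.4 355. ] [430 337  32  36 341]
top (array([301.5, 193.8]), array([293, 184,  18,  18, 113], dtype=int32))
top (array([333.8, 218. ]), array([329, 209,  13,  18,  93], dtype=int32))
top (array([290.7, 232. ]), array([285, 225,  12,  14,  69], dtype=int32))
```

```bash
python3 - <<'E'
from h import *
print("A now",at("top",[(301.5,192.5)],.046),"A orig",at("top",[(306.5,173.5)],.046),"B",at("top",[(337,217.5)],.046))
go(.563,-.1165,.17,87.5)
E
```

```text
A now [[ 0.56389423 -0.11571941]] A orig [[ 0.63115179 -0.13372684]] B [[ 0.47566782 -0.23841297]]
shift [ 109.4 -203.7    6.2] turn 1.567 yaw now -2.7 q6 56.2
```

Call:
carry_out(
  targets=[
    [[22,-40,0,-0.17,0.2],[44,-80,0,-0.34,0.2],[66,-122,0,-0.51,0.2],[88,-163,0,-0.68,0.2],[110,-204,0,-0.85,0.2]],
  ],
)

```text
clock: 35.85
eef_pos: [0.563, -0.1101, 0.176]
orientation: [-179.9, 0.0, 46.5]
wrist_force: [-0.0, -0.6, 0.9]
gripper_width: 0.806
grasp_force: 0.0
```

Call:
carry_out(
  targets=[
    [[0,0,0,-0.18,0.2],[0,0,0,-0.36,0.2],[0,0,0,-0.54,0.2],[0,0,0,-0.72,0.2],[0,0,0,-0.72,0.2]],
  ],
)

```text
clock: 36.48
eef_pos: [0.5624, -0.1116, 0.1759]
orientation: [-179.9, -0.0, 87.4]
wrist_force: [0.2, 0.1, -0.3]
gripper_width: 0.799
grasp_force: 0.0
```

```bash
python3 -c "
from h import *
go(.564,-.1163,.07,87)"
```

```text
shift [ -4.6   1.9 105.9] turn 0.006 yaw now 87.4 q6 -9.8
```

Call:
carry_out(
  targets=[
    [[-4,2,20,0,0.2],[-4,2,50,0,0.2],[-4,2,80,0,0.2],[-4,2,106,0,0.2],[-4,2,106,0,0.2]],
  ],
)

```text
clock: 37.1
eef_pos: [0.5626, -0.1162, 0.0673]
orientation: [-179.7, -0.1, 87.3]
wrist_force: [0.1, 0.4, 0.3]
gripper_width: 0.797
grasp_force: 0.0
```

Call:
carry_out(
  targets=[
    [[0,0,0,0,1],[0,0,0,0,1],[0,0,0,0,1],[0,0,0,0,1],[0,0,0,0,1]],
  ],
  newtons=10,
)

```text
clock: 37.72
eef_pos: [0.5651, -0.1167, 0.0709]
orientation: [179.9, 0.0, 87.4]
wrist_force: [-1.2, -0.4, 6.3]
gripper_width: 0.448
grasp_force: 10.0
```

Call:
carry_out(
  targets=[
    [[0,0,0,0,0.3],[0,0,0,0,0.2],[0,0,0,0,0.2],[0,0,-40,0,0.2],[0,0,-80,0,0.2]],
  ],
)

```text
clock: 38.35
eef_pos: [0.5643, -0.1165, 0.1505]
orientation: [-179.9, -0.0, 87.4]
wrist_force: [0.5, -0.0, 0.2]
gripper_width: 0.801
grasp_force: 0.0
```

Call:
carry_out(
  targets=[
    [[0,0,0,0.18,0.2],[0,0,0,0.36,0.2],[0,0,0,0.54,0.2],[0,0,0,0.72,0.2],[0,0,0,0.9,0.2]],
  ],
)

```text
clock: 38.98
eef_pos: [0.5647, -0.1165, 0.1501]
orientation: [-180.0, 0.0, 35.5]
wrist_force: [-0.3, -0.1, 0.1]
gripper_width: 0.798
grasp_force: 0.0
```

Call:
carry_out(
  targets=[
    [[0,0,0,0.18,0.2],[0,0,0,0.36,0.2],[0,0,0,0.54,0.2],[0,0,0,0.676,0.2],[0,0,0,0.676,0.2]],
  ],
)

```text
clock: 39.6
eef_pos: [0.5647, -0.1165, 0.1501]
orientation: [-180.0, 0.0, -2.8]
wrist_force: [-0.1, 0.8, 0.3]
gripper_width: 0.801
grasp_force: 0.0
```

```bash
python3 -c "
from h import *
go(.565,-.1165,.07,-3)"
```

```text
shift [ 0.3 -0.  80.1] turn 0.003 yaw now -2.8 q6 80.0
```

Call:
carry_out(
  targets=[
    [[0,0,30,0,0.2],[0,0,60,0,0.2],[0,0,79,0,0.2],[0,0,79,0,0.2],[0,0,79,0,0.2]],
  ],
)

```text
clock: 40.22
eef_pos: [0.5654, -0.1167, 0.0719]
orientation: [180.0, -0.1, -2.8]
wrist_force: [-0.3, -0.6, -0.2]
gripper_width: 0.801
grasp_force: 0.0
```

Call:
carry_out(
  targets=[
    [[0,0,0,0,1],[0,0,0,0,1],[0,0,0,0,1],[0,0,0,0,1],[0,0,0,0,1]],
  ],
  newtons=25,
)

```text
clock: 40.85
eef_pos: [0.565, -0.1166, 0.0715]
orientation: [180.0, -0.0, -2.9]
wrist_force: [-1.0, -0.6, 3.4]
gripper_width: 0.448
grasp_force: 25.0
```

Call:
carry_out(
  targets=[
    [[0,0,-10,0,1],[0,0,-40,0,1],[0,0,-80,0,1],[0,0,-120,0,1],[0,0,-150,0,1]],
  ],
)

```text
clock: 41.48
eef_pos: [0.5648, -0.1165, 0.2232]
orientation: [180.0, -0.1, -2.9]
wrist_force: [0.6, -0.4, -2.3]
gripper_width: 0.449
grasp_force: 25.0
```

```bash
python3 -c "
from h import *
go(.563,.0592,.20,-3)"
```

```text
shift [ -10.7 -175.4   23.2] turn 0.002 yaw now -2.9 q6 80.0
```

Call:
carry_out(
  targets=[
    [[-3,-50,0,0,1],[-6,-100,0,0,1],[-9,-145,0,0,1],[-11,-175,0,0,1],[-11,-175,10,0,1]],
  ],
)

```text
clock: 42.1
eef_pos: [0.5627, 0.0606, 0.2118]
orientation: [-180.0, -0.1, -2.7]
wrist_force: [0.4, -0.2, -2.4]
gripper_width: 0.448
grasp_force: 25.0
```

Call:
carry_out(
  targets=[
    [[0,0,10,0,1],[0,0,10,0,1],[0,0,10,0,1]],
  ],
)

```text
clock: 42.48
eef_pos: [0.5626, 0.0579, 0.2011]
orientation: [180.0, 0.0, -3.0]
wrist_force: [-0.7, -0.1, -2.0]
gripper_width: 0.45
grasp_force: 25.0
```

```bash
python3 - <<'E'
from h import *
go(.563,.0592,.08,-3)
P=env.get_obs()["eef_pos"]
s=env.snapshot("scene")
for b in blobs(s,(105,130,50),(125,255,255),10): print(b)
print(px("scene",[P-[0,0,.0316]])+[-1.6,4.5])
E
```

```text
shift [  0.4  -1.4 121.1] turn 0.001 yaw now -3.0 q6 97.6
(array([555. , 194.8]), array([547, 181,  13,  24, 168], dtype=int32))
(array([245. , 209.1]), array([235, 202,  20,  13, 149], dtype=int32))
(array([297.5, 240.8]), array([286, 230,  26,  18, 228], dtype=int32))
(array([296.8, 256. ]), array([288, 253,  19,   5,  22], dtype=int32))
[[297.35335207 241.35296422]]
```

Call:
carry_out(
  targets=[
    [[0,-1,15,0,1],[0,-1,30,0,1],[0,-1,45,0,1],[0,-1,45,0,1],[0,-1,45,0,1]],
  ],
)

```text
clock: 43.15
eef_pos: [0.5628, 0.0598, 0.1561]
orientation: [180.0, 0.0, -2.9]
wrist_force: [0.6, 0.1, -1.4]
gripper_width: 0.453
grasp_force: 25.0
```

Call:
carry_out(
  targets=[
    [[0,0,10,0,1],[0,0,25,0,1],[0,0,35,0,1],[0,0,35,0,1]],
  ],
)

```text
clock: 43.65
eef_pos: [0.5618, 0.0597, 0.1199]
orientation: [180.0, 0.1, -2.9]
wrist_force: [0.0, -0.2, -2.3]
gripper_width: 0.452
grasp_force: 25.0
```

Call:
carry_out(
  targets=[
    [[0,0,6,0,1],[0,0,12,0,1],[0,0,18,0,1],[0,0,18,0,1]],
  ],
)

```text
clock: 44.15
eef_pos: [0.5622, 0.0597, 0.1026]
orientation: [180.0, 0.1, -2.9]
wrist_force: [-0.1, -0.4, -1.9]
gripper_width: 0.445
grasp_force: 25.0
```

Call:
carry_out(
  targets=[
    [[0,0,8,0,1],[0,0,16,0,1],[0,0,23,0,1],[0,0,23,0,1]],
  ],
)

```text
clock: 44.65
eef_pos: [0.5621, 0.0598, 0.0794]
orientation: [180.0, 0.1, -2.9]
wrist_force: [-0.9, 1.1, -1.7]
gripper_width: 0.453
grasp_force: 25.0
```

Clean descent. Lower the last 3 mm, release and back out.

Call:
carry_out(
  targets=[
    [[0,0,1.5,0,1],[0,0,3,0,1],[0,0,3,0,1]],
  ],
)

```text
clock: 45.02
eef_pos: [0.5626, 0.0598, 0.0773]
orientation: [-180.0, -0.0, -2.9]
wrist_force: [-0.5, 0.1, -1.7]
gripper_width: 0.449
grasp_force: 25.0
```

Call:
carry_out(
  targets=[
    [[0,0,0,0,0.4],[0,0,0,0,0.4],[0,0,0,0,0.4],[0,0,-40,0,0.4],[0,0,-90,0,0.4]],
  ],
)

```text
clock: 45.65
eef_pos: [0.5618, 0.0597, 0.1673]
orientation: [180.0, 0.2, -2.9]
wrist_force: [1.4, -0.9, 0.1]
gripper_width: 0.598
grasp_force: 0.0
```

Call:
carry_out(
  targets=[
    [[-10,50,-20,0,0.2],[-20,110,-20,0,0.2],[-30,170,-20,0,0.2],[-50,230,-20,0,0.2],[-80,290,-20,0,0.2]],
  ],
)

```text
clock: 46.28
eef_pos: [0.4704, -0.2232, 0.1876]
orientation: [180.0, -0.1, -2.9]
wrist_force: [0.4, -0.7, -0.3]
gripper_width: 0.798
grasp_force: 0.0
```

```bash
python3 - <<'E'
from h import *
t=env.snapshot("top");s=env.snapshot("scene");np.save("t4.npy",t)
for n,i in(("scene",s),("top",t)):
  for b in blobs(i,(105,130,50),(125,255,255),10): print(n,b)
go(.4765,-.2390,.15,-20)
E
```

```text
scene (array([554.9, 194.9]), array([547, 182,  13,  23, 168], dtype=int32))
scene (array([244.9, 209.1]), array([235, 202,  20,  13, 150], dtype=int32))
scene (array([294.9, 228.1]), array([288, 223,  15,  10,  96], dtype=int32))
scene (array([298.1, 274.8]), array([286, 264,  25,  19, 235], dtype=int32))
top (array([252.2, 194.1]), array([243, 184,  18,  18, 128], dtype=int32))
top (array([339.8, 223.6]), array([336, 223,   8,   3,  15], dtype=int32))
top (array([290.7, 232. ]), array([285, 225,  12,  14,  69], dtype=int32))
shift [ 9.1 13.1 37.3] turn 0.293 yaw now -3.2 q6 66.3
```

Call:
carry_out(
  targets=[
    [[6,15,0,0,0.2],[6,15,30,0,0.2],[6,15,70,0,0.2],[6,15,100,0,0.2],[6,15,100,0,0.2]],
  ],
)

```text
clock: 47.0
eef_pos: [0.4759, -0.2351, 0.0853]
orientation: [-179.9, 0.2, -2.8]
wrist_force: [-0.5, -0.1, 0.1]
gripper_width: 0.799
grasp_force: 0.0
```

```bash
python3 -c "
from h import *
go(.4765,-.2390,.0715,-3)"
```

```text
shift [ 0.9  3.9 13.8] turn 0.004 yaw now -2.8 q6 65.2
```

Call:
carry_out(
  targets=[
    [[1,3,7,0,0.2],[1,3,14,0,0.2],[1,3,14,0,0.2]],
  ],
)

```text
clock: 47.38
eef_pos: [0.477, -0.2396, 0.0734]
orientation: [180.0, -0.0, -2.9]
wrist_force: [1.0, 0.3, -0.5]
gripper_width: 0.794
grasp_force: 0.0
```

Call:
carry_out(
  targets=[
    [[0,0,0,0,1],[0,0,0,0,1],[0,0,0,0,1],[0,0,0,0,1],[0,0,0,0,1]],
  ],
)

```text
clock: 48.0
eef_pos: [0.477, -0.2397, 0.0734]
orientation: [180.0, -0.0, -2.9]
wrist_force: [-0.0, -1.0, 2.3]
gripper_width: 0.454
grasp_force: 25.0
```

Call:
carry_out(
  targets=[
    [[0,0,-10,0,1],[0,0,-40,0,1],[0,0,-80,0,1],[0,0,-120,0,1],[0,0,-150,0,1]],
  ],
)

```text
clock: 48.62
eef_pos: [0.4769, -0.2395, 0.2254]
orientation: [180.0, -0.1, -2.9]
wrist_force: [0.7, -0.2, -2.3]
gripper_width: 0.451
grasp_force: 25.0
```

```bash
python3 - <<'E'
from h import *
from tote import tote
c=np.array([.6065,.1055]);d=np.radians(-3);M=np.array([[np.cos(d),-np.sin(d)],[np.sin(d),np.cos(d)]])
for q in tote(np.load("t4.npy")): print(q)
p=c+M@[.041,-.0485];print(p);go(*p,.215,-3);p=c+M@[-.041,.0485];print(p);go(*p,.215,-3)
E
```

```text
(array([0.6137877 , 0.21229623], dtype=float32), np.float32(-2.9164565), np.float64(0.48199376258911003))
(array([ 0.6117399, -0.0029342], dtype=float32), np.float32(-2.503744), np.float64(0.5589162877917482))
(array([0.7000126 , 0.13513857], dtype=float32), np.float32(-3.2610984), np.float64(0.4207828800434893))
[0.64490552 0.05492069]
shift [ 153.  -302.5   10.4] turn 0.002 yaw now -2.9 q6 64.9
[0.56809448 0.15607931]
shift [  71.2 -399.7   10.3] turn 0.002 yaw now -2.9 q6 64.9
```

Call:
carry_out(
  targets=[
    [[10,-55,0,0,1],[20,-112,0,0,1],[30,-170,0,0,1],[40,-225,0,0,1],[50,-280,0,0,1]],
  ],
)

```text
clock: 49.25
eef_pos: [0.5407, 0.0395, 0.2237]
orientation: [-180.0, -0.0, -2.9]
wrist_force: [1.9, -0.3, -1.4]
gripper_width: 0.452
grasp_force: 25.0
```

Call:
carry_out(
  targets=[
    [[7,-40,0,0,1],[14,-80,0,0,1],[21,-120,0,0,1],[21,-120,10,0,1],[21,-120,10,0,1]],
  ],
)

```text
clock: 49.88
eef_pos: [0.5666, 0.1559, 0.2122]
orientation: [179.9, 0.2, -2.8]
wrist_force: [0.1, -0.0, -1.1]
gripper_width: 0.451
grasp_force: 25.0
```

```bash
python3 -c "
from h import *
go(.5675,.156,.08,-3)"
```

```text
shift [  1.3  -0.3 132.2] turn 0.003 yaw now -2.8 q6 107.1
```

Call:
carry_out(
  targets=[
    [[0,0,20,0,1],[0,0,40,0,1],[0,0,60,0,1],[0,0,60,0,1]],
  ],
)

```text
clock: 50.38
eef_pos: [0.5665, 0.1549, 0.152]
orientation: [179.9, 0.2, -3.0]
wrist_force: [-0.9, 0.4, -2.1]
gripper_width: 0.452
grasp_force: 25.0
```

Call:
carry_out(
  targets=[
    [[0,0,15,0,1],[0,0,30,0,1],[0,0,45,0,1],[0,0,45,0,1]],
  ],
)

```text
clock: 50.88
eef_pos: [0.5668, 0.1562, 0.1066]
orientation: [179.9, 0.2, -2.9]
wrist_force: [0.6, 0.9, -1.7]
gripper_width: 0.454
grasp_force: 25.0
```

Call:
carry_out(
  targets=[
    [[0,0,10,0,1],[0,0,20,0,1],[0,0,25,0,1],[0,0,27,0,1],[0,0,27,0,1]],
  ],
)

```text
clock: 51.5
eef_pos: [0.5679, 0.1564, 0.0812]
orientation: [-180.0, 0.0, -2.9]
wrist_force: [0.1, 0.1, -1.7]
gripper_width: 0.449
grasp_force: 25.0
```

Call:
carry_out(
  targets=[
    [[0,0,0,0,0.4],[0,0,0,0,0.4],[0,0,0,0,0.4],[0,0,-40,0,0.4],[0,0,-90,0,0.4]],
  ],
)

```text
clock: 52.12
eef_pos: [0.567, 0.1562, 0.1713]
orientation: [180.0, 0.1, -2.9]
wrist_force: [0.8, -0.5, 0.9]
gripper_width: 0.599
grasp_force: 0.0
```

Call:
carry_out(
  targets=[
    [[-10,50,-50,0,0.3],[-20,110,-50,0,0.3],[-30,170,-50,0,0.3],[-50,230,-50,0,0.3],[-80,290,-50,0,0.3]],
  ],
)

```text
clock: 52.75
eef_pos: [0.4771, -0.1237, 0.2216]
orientation: [180.0, -0.1, -2.9]
wrist_force: [-0.6, -0.8, -0.3]
gripper_width: 0.698
grasp_force: 0.0
```

```bash
python3 - <<'E'
from h import *
from tote import tote
print(env.get_obs()["eef_pos"])
t=env.snapshot("top");s=env.snapshot("scene");np.save("t5.npy",t);np.save("s5.npy",s)
for n,i in(("scene",s),("top",t)):
  for b in blobs(i,(105,130,50),(125,255,255),10): print(n,b)
for q in tote(t): print(q)
# lid outline in top
g=cv2.cvtColor(t,cv2.COLOR_RGB2GRAY);m=((g<97)&(g>40)).astype(np.uint8);m[:170]=0;m[250:]=0;m[:,:115]=0;m[:,199:]=0
m=cv2.morphologyEx(m,cv2.MORPH_CLOSE,np.ones((5,5)))
c=max(cv2.findContours(m,0,1)[0],key=cv2.contourArea);print("area",cv2.contourArea(c))
w=at("top",c.reshape(-1,2),.015).astype(np.float32);print("lid",cv2.minAreaRect(w*1000))
lab=[b for b in blobs(t[190:235,120:165],(0,0,95),(180,80,255),30)];print(lab)
E
```

```text
[ 0.47711115 -0.12366505  0.2216434 ]
scene (array([554.9, 194.9]), array([547, 182,  13,  23, 168], dtype=int32))
scene (array([294.9, 228.3]), array([287, 223,  16,  10,  95], dtype=int32))
scene (array([298.1, 274.7]), array([286, 264,  25,  19, 234], dtype=int32))
scene (array([324. , 295.7]), array([313, 285,  26,  20, 225], dtype=int32))
top (array([225.3, 192.6]), array([216, 183,  18,  18, 120], dtype=int32))
top (array([252.1, 194.1]), array([243, 184,  18,  18, 126], dtype=int32))
(array([0.6206886 , 0.21204229], dtype=float32), np.float32(-2.945171), np.float64(0.4875361486885323))
(array([ 0.61586744, -0.00279541], dtype=float32), np.float32(-2.3481896), np.float64(8.375522345374344))
(array([0.70001537, 0.13513848], dtype=float32), np.float32(-3.22802), np.float64(0.4306345309489828))
area 3106.0
lid ((530.6699829101562, 382.2349853515625), (230.54661560058594, 254.10935974121094), 11.112876892089844)
[(array([ 4.1, 24.9]), array([  0,   0,  12,  45, 390], dtype=int32)), (array([20. , 23.2]), array([ 11,  11,  19,  25, 198], dtype=int32))]
```

```bash
cat > lid.py <<'E'
from h import *
def cross(v,th=97):
    for i in range(len(v)-2):
        if v[i]>=th>v[i+1] and v[i+2]<th: return i+(v[i]-th)/(v[i]-v[i+1])
g=cv2.cvtColor(np.load("t5.npy"),cv2.COLOR_RGB2GRAY).astype(float)
L=[(112+cross(g[r,112:160]),r) for r in range(198,234,2)]
R=[(200-cross(g[r,200:150:-1]),r) for r in range(188,224,2)]
T=[(c,172+cross(g[172:215,c])) for c in range(132,178,2)]
B=[(c,255-cross(g[255:205:-1,c])) for c in range(140,186,2)]
out=[]
for p in(L,R,T,B):
    w=at("top",p,.015);vx,vy,x0,y0=[float(a) for a in cv2.fitLine(w.astype(np.float32),cv2.DIST_HUBER,0,.001,.001).ravel()]
    out.append(np.array([x0,y0]));print(x0,y0,"ang",np.degrees(np.arctan2(vy,vx))%180,"res",np.abs((w-[x0,y0])@[-vy,vx]).mean()*1000)
d=np.radians(11);M=np.array([[np.cos(d),-np.sin(d)],[np.sin(d),np.cos(d)]])
l,r,t,b=[M.T@o for o in out];print("size",t[0]-b[0],l[1]-r[1],"centre",M@[(t[0]+b[0])/2,(l[1]+r[1])/2])
E
python3 lid.py; python3 -c "
from h import *
go(.507,.397,.15,11)"
```

```text
0.492188423871994 0.5046189427375793 ang 10.928241723411821 res 0.22184567848494346
0.53009432554245 0.292291522026062 ang 10.479954436114278 res 0.9543434145780836
0.5975680947303772 0.4238918423652649 ang 100.8817868376739 res 0.6797933949604539
0.41240882873535156 0.39042675495147705 ang 101.23044724906859 res 0.8782567191110616
size 0.18814280847754694 0.21565915497833574 centre [0.50684278 0.39761967]
shift [   3.2 -523.7   70.9] turn -0.248 yaw now -3.2 q6 77.0
```

Call:
carry_out(
  targets=[
    [[0,-58,0,-0.04,0.4],[0,-116,0,-0.08,0.4],[0,-174,0,-0.12,0.4],[0,-232,0,-0.16,0.4],[0,-290,0,-0.2,0.4]],
  ],
)

```text
clock: 53.48
eef_pos: [0.492, 0.1707, 0.2216]
orientation: [-180.0, -0.1, 8.7]
wrist_force: [0.8, 0.2, 0.3]
gripper_width: 0.604
grasp_force: 0.0
```

```bash
python3 -c "
from h import *
go(.5075,.397,.10,11)"
```

```text
shift [  49.4 -221.3  121.7] turn -0.04 yaw now 8.7 q6 99.1
```

Call:
carry_out(
  targets=[
    [[12,-55,10,-0.04,0.4],[25,-110,30,-0.04,0.4],[37,-165,60,-0.04,0.4],[49,-221,90,-0.04,0.4],[49,-221,121,-0.04,0.4]],
  ],
)

```text
clock: 54.1
eef_pos: [0.5074, 0.3988, 0.0996]
orientation: [-179.9, -0.2, 11.1]
wrist_force: [-0.1, 0.3, -0.1]
gripper_width: 0.602
grasp_force: 0.0
```

Call:
carry_out(
  targets=[
    [[0,0,20,0,0.4],[0,0,20,0,0.4],[0,0,20,0,0.4]],
  ],
  newtons=40,
)

```text
clock: 54.48
eef_pos: [0.5083, 0.3936, 0.0814]
orientation: [-180.0, -0.1, 10.8]
wrist_force: [0.1, -0.5, 0.3]
gripper_width: 0.599
grasp_force: 0.0
```

```bash
python3 -c "
from h import *
go(.5075,.397,.036,11)"
```

```text
shift [-0.2 -3.5 45.4] turn -0.003 yaw now 10.8 q6 115.9
```

Call:
carry_out(
  targets=[
    [[0,-3,20,0,0.4],[0,-3,35,0,0.4],[0,-3,45,0,0.4],[0,-3,45,0,0.4]],
  ],
)

```text
clock: 54.98
eef_pos: [0.5063, 0.3961, 0.0339]
orientation: [179.9, 0.1, 10.9]
wrist_force: [-0.2, 0.6, -1.1]
gripper_width: 0.602
grasp_force: 0.0
```

Call:
carry_out(
  targets=[
    [[0,0,0,0,1],[0,0,0,0,1],[0,0,0,0,1],[0,0,0,0,1],[0,0,0,0,1]],
  ],
)

```text
clock: 55.6
eef_pos: [0.5072, 0.3971, 0.0356]
orientation: [-180.0, -0.0, 10.9]
wrist_force: [-0.4, 2.5, 2.3]
gripper_width: 0.183
grasp_force: 40.0
```

Call:
carry_out(
  targets=[
    [[0,0,0,0,1],[0,0,0,0,1]],
  ],
)

```text
clock: 55.85
eef_pos: [0.5072, 0.3971, 0.0356]
orientation: [-180.0, -0.0, 10.9]
wrist_force: [-1.0, 2.4, 3.1]
gripper_width: 0.18
grasp_force: 40.0
```

Call:
carry_out(
  targets=[
    [[0,0,-15,0,1],[0,0,-60,0,1],[0,0,-110,0,1],[0,0,-160,0,1],[0,0,-215,0,1]],
  ],
)

```text
clock: 56.48
eef_pos: [0.5061, 0.3956, 0.2515]
orientation: [179.9, 0.1, 10.9]
wrist_force: [0.4, 0.7, -3.3]
gripper_width: 0.178
grasp_force: 40.0
```

```bash
python3 -c "
from h import *
go(.606,.1045,.25,-2.95)"
```

```text
shift [ 43.3 304.7   1.8] turn 0.241 yaw now 10.9 q6 116.1
```

Call:
carry_out(
  targets=[
    [[6,50,0,0.05,1],[14,105,0,0.1,1],[23,160,0,0.15,1],[32,215,0,0.2,1],[39,268,0,0.241,1]],
  ],
)

```text
clock: 57.1
eef_pos: [0.5955, 0.1386, 0.2503]
orientation: [180.0, 0.1, -3.0]
wrist_force: [0.5, 0.3, -3.0]
gripper_width: 0.178
grasp_force: 40.0
```

Call:
carry_out(
  targets=[
    [[0,18,0,0,1],[0,36,0,0,1],[0,36,0,0,1],[0,36,0,0,1]],
  ],
)

```text
clock: 57.6
eef_pos: [0.5937, 0.1058, 0.2503]
orientation: [-180.0, 0.0, -2.9]
wrist_force: [0.2, -0.3, -2.7]
gripper_width: 0.174
grasp_force: 40.0
```

```bash
python3 -c "
from h import *
go(.606,.1045,.15,-2.95)"
```

```text
shift [ 12.3   0.8 100.3] turn 0.001 yaw now -2.9 q6 101.8
```

Call:
carry_out(
  targets=[
    [[12,1,20,0,1],[12,1,60,0,1],[12,1,100,0,1],[12,1,100,0,1],[12,1,100,0,1]],
  ],
)

```text
clock: 58.22
eef_pos: [0.6068, 0.1041, 0.1515]
orientation: [-180.0, -0.1, -2.9]
wrist_force: [0.0, 0.4, -4.0]
gripper_width: 0.179
grasp_force: 40.0
```

Call:
carry_out(
  targets=[
    [[0,0,0,0,1],[0,0,0,0,1]],
  ],
)

```text
clock: 58.48
eef_pos: [0.6068, 0.1035, 0.1518]
orientation: [-180.0, -0.1, -2.9]
wrist_force: [0.4, 0.4, -3.5]
gripper_width: 0.178
grasp_force: 40.0
```

```bash
python3 - <<'E'
from h import *
go(.606,.1045,.125,-2.95)
s=env.snapshot("scene");np.save("s6.npy",s)
P=env.get_obs()["eef_pos"]
# compare lid & tote edges in the scene view (seen from +x+y): near edges of lid plate and rim
d=np.radians(-2.95);M=np.array([[np.cos(d),-np.sin(d)],[np.sin(d),np.cos(d)]])
g=cv2.cvtColor(s,cv2.COLOR_RGB2GRAY).astype(int)
for nm,z,hx,hy in(("lid",P[2]-.0266,.092,.107),("rim",.095,.091,.106)):
  for lab,q in(("+x",[hx,.03]),("+y",[-.03,hy])):
    p=np.r_[np.array(P[:2])+M@q,z];u=px("scene",p)[0];print(nm,lab,u.round(1),g[int(round(u[1]))-7:int(round(u[1]))+8,int(round(u[0]))])
E
```

```text
shift [-0.9 -1.  26.8] turn 0.0 yaw now -2.9 q6 101.5
lid +x [280.4 297.2] [96 95 93 91 92 89 89 68 48 45 41 45 47 54 88]
lid +y [342.5 287.4] [91 90 92 94 93 95 75 48 42 43 41 47 48 47 42]
rim +x [280.8 305.2] [62 49 45 53 50 44 58 89 81 55 51 46 45 43 45]
rim +y [341.1 295.4] [36 44 41 42 43 46 44 43 50 80 51 44 44 44 45]
```

```bash
python3 - <<'E'
from h import *
g=cv2.cvtColor(np.load("s6.npy"),cv2.COLOR_RGB2GRAY).astype(np.float32)
P=np.array([.6068,.1035,.1518]);d=np.radians(-2.92);M=np.array([[np.cos(d),-np.sin(d)],[np.sin(d),np.cos(d)]])
for lab,ax in(("+x",0),("+y",1)):
  for nm,z,h in(("lid",P[2]-.0206,(.092,.107)[ax]),("rim",.095,(.091,.106)[ax])):
    off=[]
    for k in np.linspace(-.06,.06,13):
      o=np.arange(-.012,.0121,.0005)   # outward offset along the edge normal, m
      q=np.array([[h+a,k] if ax==0 else [k,h+a] for a in o])
      w=np.c_[P[:2]+q@M.T,np.full(len(q),z)];u=px("scene",w).astype(np.float32)
      v=cv2.remap(g,u[:,0].reshape(1,-1),u[:,1].reshape(1,-1),cv2.INTER_LINEAR).ravel()
      gr=np.gradient(cv2.GaussianBlur(v.reshape(1,-1),(0,0),1.5).ravel());off.append(o[np.argmin(gr)]*1000)
    print(lab,nm,np.median(off),off)
E
```

```text
+x lid 3.5000000000000133 [np.float64(4.000000000000014), np.float64(4.000000000000014), np.float64(4.000000000000014), np.float64(3.000000000000013), np.float64(3.5000000000000133), np.float64(3.5000000000000133), np.float64(3.5000000000000133), np.float64(3.000000000000013), np.float64(3.5000000000000133), np.float64(3.000000000000013), np.float64(4.000000000000014), np.float64(3.5000000000000133), np.float64(3.5000000000000133)]
+x rim 1.5000000000000118 [np.float64(1.5000000000000118), np.float64(1.5000000000000118), np.float64(2.5000000000000124), np.float64(2.000000000000012), np.float64(2.000000000000012), np.float64(2.000000000000012), np.float64(2.000000000000012), np.float64(1.5000000000000118), np.float64(1.5000000000000118), np.float64(1.5000000000000118), np.float64(1.5000000000000118), np.float64(1.5000000000000118), np.float64(1.5000000000000118)]
+y lid 0.5000000000000109 [np.float64(1.0408340855860843e-14), np.float64(0.5000000000000109), np.float64(1.0408340855860843e-14), np.float64(1.0408340855860843e-14), np.float64(1.0408340855860843e-14), np.float64(1.5000000000000118), np.float64(8.500000000000018), np.float64(8.500000000000018), np.float64(9.000000000000018), np.float64(1.0408340855860843e-14), np.float64(0.5000000000000109), np.float64(0.5000000000000109), np.float64(1.0408340855860843e-14)]
+y rim 4.000000000000014 [np.float64(4.000000000000014), np.float64(4.000000000000014), np.float64(4.000000000000014), np.float64(4.000000000000014), np.float64(-7.9999999999999964), np.float64(4.000000000000014), np.float64(-7.4999999999999964), np.float64(4.000000000000014), np.float64(5.000000000000015), np.float64(3.5000000000000133), np.float64(3.5000000000000133), np.float64(4.500000000000014), np.float64(3.5000000000000133)]
```

Call:
carry_out(
  targets=[
    [[-1.5,-2.8,10,0,1],[-1.5,-2.8,18,0,1],[-1.5,-2.8,22,0,1],[-1.5,-2.8,22,0,1]],
  ],
)

```text
clock: 59.02
eef_pos: [0.6042, 0.1061, 0.1275]
orientation: [180.0, 0.1, -2.9]
wrist_force: [-0.2, 0.2, -3.7]
gripper_width: 0.172
grasp_force: 40.0
```

Call:
carry_out(
  targets=[
    [[0,0,2,0,1],[0,0,4,0,1],[0,0,4,0,1]],
  ],
)

```text
clock: 59.4
eef_pos: [0.6045, 0.1061, 0.1241]
orientation: [180.0, 0.0, -2.9]
wrist_force: [0.7, -0.2, -2.4]
gripper_width: 0.175
grasp_force: 40.0
```

Call:
carry_out(
  targets=[
    [[0,0,1.5,0,1],[0,0,3,0,1],[0,0,3,0,1]],
  ],
)

```text
clock: 59.78
eef_pos: [0.6046, 0.1061, 0.1215]
orientation: [-180.0, -0.0, -2.9]
wrist_force: [-0.8, -0.5, 1.0]
gripper_width: 0.18
grasp_force: 40.0
```

```bash
python3 -c "
from h import *
o=env.get_obs();print(o['eef_pos'],o['wrist_force'])"
```

```text
[0.60464003 0.10613636 0.12154932] [-0.79030107 -0.45895801  0.9592335 ]
```

Call:
carry_out(
  targets=[
    [[0,0,1.5,0,1],[0,0,1.5,0,1]],
  ],
)

```text
clock: 60.02
eef_pos: [0.6047, 0.1062, 0.1215]
orientation: [-180.0, -0.0, -2.9]
wrist_force: [-6.6, -0.7, 15.1]
gripper_width: 0.179
grasp_force: 40.0
```

Call:
carry_out(
  targets=[
    [[0,0,0,0,0.5],[0,0,0,0,0.5],[0,0,0,0,0.5],[0,0,-30,0,0.4],[0,0,-80,0,0.4]],
  ],
)

```text
clock: 60.65
eef_pos: [0.6033, 0.1059, 0.1985]
orientation: [179.9, 0.3, -2.9]
wrist_force: [0.3, 0.5, 0.9]
gripper_width: 0.597
grasp_force: 0.0
```

Call:
carry_out(
  targets=[
    [[-20,55,-30,0,0.2],[-40,110,-30,0,0.1],[-60,170,-30,0,0],[-80,230,-30,0,0],[-110,290,-30,0,0]],
  ],
)

```text
clock: 61.28
eef_pos: [0.4823, -0.1744, 0.2298]
orientation: [180.0, -0.1, -2.9]
wrist_force: [0.4, -0.5, 0.1]
gripper_width: 0.999
grasp_force: 0.0
```

```bash
python3 - <<'E'
from h import *
import tote as T
t=env.snapshot("top");s=env.snapshot("scene");np.save("t7.npy",t);np.save("s7.npy",s)
g=cv2.cvtColor(t,cv2.COLOR_RGB2GRAY).astype(int)
print(g[170,195:285]);print(g[140:225,228])
for n,i in(("scene",s),("top",t)):
  for b in blobs(i,(105,130,50),(125,255,255),10): print(n,b)
for q in T.tote(t,z=.101,rows=range(164,200,2)): print(q)
h=cv2.cvtColor(t,cv2.COLOR_RGB2HSV)
for b in blobs(t[150:210,200:245],(0,0,95),(180,80,255),30): print("label?",b)
go(.419,-.3711,.16,-20.3)
E
```

```text
[119 123 124 122 123 122 120 119 122 122 120  82  68  72  68  72  91 123
 106  35  59  68  78  96  95  95 105 115 103 112 103 114  90  69  73  73
  72  73  69  65  71  72  72  59  47  75  72  73  72  72  70  73  72  73
  74  73  73  73  73  73  73  75  72  73  72  73  74  74  73  74  74  75
  75  66  89 124 121 119 115 121 121 122 119 117 119 120 119 119 120 120]
[120 118 118 121 120 121 116 117 121 123 122  85  70  72  71  72  71  72
  72  72  71  72  72  69  71  70  70  70  69  69  69  70  70  71  71  71
  72  70  72  70  72  72  71  71  72  71  71  71  71  72  71  73  72  72
  72  71  72  72  72  72  72  72  73  73  75  17  60  70  68  70  72  74
  73  71 122 115 111 117 120 118 119 117 121 123 121]
scene (array([555. , 194.8]), array([547, 181,  13,  24, 168], dtype=int32))
scene (array([294.8, 228.2]), array([287, 223,  16,  10,  97], dtype=int32))
top (array([287. , 230.9]), array([285, 225,   7,  13,  30], dtype=int32))
(array([0.6105772 , 0.21269321], dtype=float32), np.float32(-2.871743), np.float64(0.5694731041051901))
(array([ 0.5968658 , -0.00353304], dtype=float32), np.float32(-2.545138), np.float64(0.624797524012195))
(array([0.6983806 , 0.10698653], dtype=float32), np.float32(-2.9244452), np.float64(0.48313861644509265))
label? (array([ 5.4, 25.3]), array([  0,   0,  41,  60, 412], dtype=int32))
label? (array([18.2, 26.8]), array([ 10,  16,  18,  24, 227], dtype=int32))
shift [-50.  197.6  69.8] turn 0.298 yaw now -3.2 q6 71.8
```

Call:
carry_out(
  targets=[
    [[-12,50,0,0.08,0],[-25,100,10,0.16,0],[-37,150,30,0.24,0],[-50,198,50,0.298,0],[-50,198,70,0.298,0]],
  ],
)

```text
clock: 62.0
eef_pos: [0.4226, -0.3704, 0.159]
orientation: [180.0, -0.1, -20.2]
wrist_force: [0.7, 0.4, -0.4]
gripper_width: 1.0
grasp_force: 0.0
```

Call:
carry_out(
  targets=[
    [[0,0,0,0,0],[0,0,0,0,0],[0,0,0,0,0]],
  ],
  newtons=15,
)

```text
clock: 62.38
eef_pos: [0.4237, -0.3674, 0.1607]
orientation: [180.0, -0.1, -19.9]
wrist_force: [-0.2, 0.1, 0.2]
gripper_width: 1.002
grasp_force: 0.0
```

```bash
python3 - <<'E'
from h import *
go(.4188,-.3711,.0797,-20.3)
print("label",at("top",[(218.5,177.5)],.101))
E
```

```text
shift [-3.5  5.1 81. ] turn 0.006 yaw now -19.9 q6 67.8
label [[0.60845145 0.16710254]]
```

Call:
carry_out(
  targets=[
    [[-3.5,4.5,20,0.006,0],[-3.5,4.5,50,0.006,0],[-3.5,4.5,81,0.006,0],[-3.5,4.5,81,0.006,0]],
  ],
)

```text
clock: 62.88
eef_pos: [0.4174, -0.3696, 0.0776]
orientation: [-179.9, 0.2, -20.3]
wrist_force: [0.2, 0.1, 0.4]
gripper_width: 0.998
grasp_force: 0.0
```

Call:
carry_out(
  targets=[
    [[0,0,0,0,1],[0,0,0,0,1],[0,0,0,0,1],[0,0,0,0,1],[0,0,0,0,1]],
  ],
)

```text
clock: 63.5
eef_pos: [0.418, -0.3709, 0.0789]
orientation: [180.0, -0.0, -20.4]
wrist_force: [-1.1, -0.6, -0.1]
gripper_width: 0.472
grasp_force: 0.0
```

Call:
carry_out(
  targets=[
    [[0,0,0,0,1],[0,0,0,0,1],[0,0,0,0,1],[0,0,0,0,1]],
  ],
)

```text
clock: 64.0
eef_pos: [0.418, -0.3708, 0.0787]
orientation: [180.0, 0.0, -20.3]
wrist_force: [-0.9, 0.0, 1.6]
gripper_width: 0.363
grasp_force: 15.0
```

Call:
carry_out(
  targets=[
    [[0,0,-40,0,1],[0,0,-90,0,1],[0,0,-140,0,1],[0,0,-170,-0.15,1],[0,0,-170,-0.3,1]],
  ],
)

```text
clock: 64.62
eef_pos: [0.4189, -0.3716, 0.2514]
orientation: [179.8, -0.2, -2.9]
wrist_force: [-0.6, 0.1, -2.4]
gripper_width: 0.366
grasp_force: 15.0
```

Call:
carry_out(
  targets=[
    [[0,0,0,-0.17,1],[0,0,0,-0.34,1],[0,0,0,-0.51,1],[0,0,0,-0.68,1],[0,0,0,-0.85,1]],
  ],
)

```text
clock: 65.25
eef_pos: [0.4176, -0.3705, 0.2481]
orientation: [-179.9, 0.0, 45.9]
wrist_force: [-0.7, -0.2, -2.9]
gripper_width: 0.362
grasp_force: 15.0
```

Call:
carry_out(
  targets=[
    [[0,0,0,-0.17,1],[0,0,0,-0.34,1],[0,0,0,-0.51,1],[0,0,0,-0.68,1],[0,0,0,-0.85,1]],
  ],
)

```text
clock: 65.88
eef_pos: [0.4177, -0.3705, 0.2482]
orientation: [-180.0, -0.0, 94.6]
wrist_force: [0.2, -0.0, -2.1]
gripper_width: 0.363
grasp_force: 15.0
```

```bash
sed -i 's/(yaw-w+90)%180-90/(yaw-w+180)%360-180/' h.py; python3 -c "
from h import *
go(.453,.114,.25,177)
o=env.get_obs();print(o['eef_pos'],o['joint_positions'])"
```

```text
shift [480.1  73.8  -1.5] turn -1.439 yaw now 94.6 q6 -47.4
[ 0.41765361 -0.3704721   0.24815065] [-4.27952105e+01  1.79098464e+01  1.01320477e+02 -4.42245931e-04
  6.08305994e+01 -4.73594384e+01]
```

Call:
carry_out(
  targets=[
    [[55,8,0,-0.1,1],[110,17,0,-0.2,1],[165,26,0,-0.3,1],[220,35,0,-0.4,1],[275,43,0,-0.5,1]],
  ],
)

```text
clock: 66.5
eef_pos: [0.4402, -0.0916, 0.2485]
orientation: [-180.0, -0.0, 123.1]
wrist_force: [0.4, 0.5, -2.6]
gripper_width: 0.364
grasp_force: 15.0
```

```bash
python3 -c "
from h import *
go(.453,.114,.25,177)"
```

```text
shift [165.3 122.9  -1.5] turn -0.941 yaw now 123.1 q6 -46.3
```

Call:
carry_out(
  targets=[
    [[33,24,0,-0.17,1],[66,48,0,-0.34,1],[100,73,0,-0.51,1],[132,98,0,-0.68,1],[165,123,0,-0.85,1]],
  ],
)

```text
clock: 67.12
eef_pos: [0.4538, 0.1133, 0.2484]
orientation: [-180.0, -0.0, 171.9]
wrist_force: [0.7, -0.6, -2.3]
gripper_width: 0.365
grasp_force: 15.0
```

Call:
carry_out(
  targets=[
    [[0,0,0,-0.09,1],[0,0,0,-0.09,1],[0,0,0,-0.09,1]],
  ],
)

```text
clock: 67.5
eef_pos: [0.454, 0.1117, 0.2485]
orientation: [-180.0, -0.0, 176.6]
wrist_force: [0.7, -0.1, -1.6]
gripper_width: 0.361
grasp_force: 15.0
```

```bash
python3 -c "
from h import *
go(.453,.114,.115,177)"
```

```text
shift [  1.1   2.3 133.5] turn -0.007 yaw now 176.6 q6 -74.3
```

Call:
carry_out(
  targets=[
    [[0,1,40,0,1],[0,2,80,0,1],[0,2,115,0,1],[0,2,133,0,1],[0,2,133,0,1]],
  ],
  newtons=8,
)

```text
clock: 68.12
eef_pos: [0.4534, 0.1132, 0.1146]
orientation: [-180.0, -0.2, 176.6]
wrist_force: [0.6, 0.3, -2.3]
gripper_width: 0.365
grasp_force: 8.0
```

Call:
carry_out(
  targets=[
    [[0,0,3,0,1],[0,0,6,0,1],[0,0,9,0,1],[0,0,9,0,1]],
  ],
)

```text
clock: 68.62
eef_pos: [0.4545, 0.114, 0.1069]
orientation: [180.0, 0.0, 176.7]
wrist_force: [0.0, 0.7, -1.5]
gripper_width: 0.367
grasp_force: 8.0
```

Call:
carry_out(
  targets=[
    [[0,0,3,0,1],[0,0,6,0,1],[0,0,6,0,1]],
  ],
)

```text
clock: 69.0
eef_pos: [0.4542, 0.114, 0.1004]
orientation: [-180.0, -0.0, 176.7]
wrist_force: [0.2, -0.7, -2.5]
gripper_width: 0.364
grasp_force: 8.0
```

Call:
carry_out(
  targets=[
    [[0,0,3,0,1],[0,0,5,0,1],[0,0,5,0,1]],
  ],
)

```text
clock: 69.38
eef_pos: [0.4543, 0.114, 0.0955]
orientation: [-180.0, -0.0, 176.7]
wrist_force: [1.4, -0.7, -2.5]
gripper_width: 0.371
grasp_force: 8.0
```

```bash
python3 - <<'E'
from h import *
o=env.get_obs();P=o["eef_pos"];print(P,o["wrist_force"],o["moment"])
s=env.snapshot("scene");np.save("s8.npy",s)
u=np.array([-.9987,.0506,0]);v=np.array([-.0506,-.9987,0])
def pts(tau,P):  # handle tail top, handle front top, window centre
    r=np.radians(tau);g=P+[0,0,.005];X=np.cos(r)*u-np.array([0,0,np.sin(r)]);Z=np.cross(X,v);O=g+.015*X
    return [O-.085*X+.013*Z,O+.045*X+.013*Z,O+.0755*X-.053*Z]
for a in(0,7,13): print(a,px("scene",pts(a,P)).round(1).tolist())
for b in blobs(s[100:300,200:450],(0,0,185),(180,22,255),25): print(b[0]+[200,100],b[1])
E
```

```text
[0.45430893 0.11399044 0.09552035] [ 1.37759041 -0.66703919 -2.50039878] [ 0.05060461 -0.2235183  -0.01215933]
0 [[324.7, 255.5], [358.4, 230.8], [363.0, 243.0]]
7 [[325.4, 252.7], [358.3, 232.6], [360.9, 247.0]]
13 [[326.3, 250.2], [358.2, 234.3], [359.0, 250.4]]
```

```bash
python3 - <<'E'
from h import *
s=np.load("s8.npy");h=cv2.cvtColor(s,cv2.COLOR_RGB2HSV)
for v in range(224,272,2): print(v," ".join("%d/%d"%(h[v,u,1],h[v,u,2]) for u in range(316,376,3)))
E
```

```text
224 38/197 36/198 41/201 57/18 59/13 36/21 122/94 40/19 163/47 80/16 59/13 22/23 22/23 59/13 162/55 181/72 16/16 109/14 17/15 44/23
226 37/199 38/202 36/200 43/126 102/20 164/67 17/61 50/51 155/41 65/134 13/19 36/21 26/30 45/17 68/15 154/58 130/45 26/20 90/17 64/12
228 39/198 38/199 37/198 39/202 36/126 122/46 53/43 9/58 56/41 38/195 75/51 34/15 35/29 29/26 49/21 28/18 48/37 20/26 11/23 49/31
230 36/196 40/204 39/197 39/197 38/199 41/169 142/43 64/44 4/57 40/96 28/27 137/41 64/20 13/20 36/28 22/23 39/26 60/30 16/32 49/26
232 40/199 37/201 39/195 39/196 36/197 37/199 154/38 139/33 0/24 49/21 36/28 58/22 34/15 58/22 32/24 27/28 23/33 18/29 33/31 26/29
234 38/197 36/201 37/199 38/201 41/200 42/195 174/38 34/15 96/8 46/11 32/24 58/31 153/15 36/14 27/28 51/25 26/30 58/31 34/30 18/28
236 39/198 40/193 37/195 39/202 38/199 38/195 166/40 43/12 170/12 34/15 30/17 9/27 146/98 78/13 13/19 18/28 14/55 25/31 12/41 38/20
238 40/200 39/196 38/193 39/201 38/199 40/199 159/40 93/11 26/29 21/60 27/19 85/21 4/66 46/44 60/17 53/24 26/29 34/30 75/17 131/37
240 38/199 38/194 39/196 41/199 37/201 37/201 15
[... 1433 characters left out ...]
 39/104 44/104 34/97 44/105
262 15/67 22/91 11/92 17/90 13/79 16/93 38/101 43/102 45/101 48/102 43/106 44/104 44/104 50/101 41/105 45/102 37/104 42/104 39/104 38/100
264 11/71 19/92 20/91 21/97 20/90 17/92 21/97 38/100 37/96 43/100 46/100 40/101 45/102 38/101 42/104 39/105 42/104 47/98 35/103 37/104
266 15/52 22/94 24/95 17/91 19/94 19/94 22/91 21/96 45/102 47/103 39/99 43/101 39/98 40/102 51/106 45/101 49/99 40/101 51/106 38/100
268 30/42 19/93 21/96 19/94 17/90 18/97 14/94 14/93 23/90 45/103 43/102 40/108 42/98 42/104 42/109 45/107 43/102 39/104 36/98 40/102
270 19/95 19/93 24/94 22/93 19/96 16/95 16/94 19/92 17/89 22/93 43/102 43/106 47/108 43/106 43/107 45/103 47/104 48/102 34/105 42/104
```

The pivot worked: the tail's top edge sits near (326,250), which matches about 13° nose-down. I firm up the grip, lift, and work out the scan pose.

Call:
carry_out(
  targets=[
    [[0,0,0,0,1],[0,0,-30,0,1],[0,0,-80,0,1],[0,0,-130,0,1],[0,0,-180,0,1]],
  ],
  newtons=25,
)

```text
clock: 70.05
eef_pos: [0.454, 0.1139, 0.2774]
orientation: [-180.0, 0.0, 176.7]
wrist_force: [0.2, -0.0, -1.5]
gripper_width: 0.361
grasp_force: 25.0
```

```bash
cat > aim.py <<'E'
from h import *
yaw=np.radians(177);u=np.array([np.cos(yaw),np.sin(yaw),0]);v=np.array([-u[1],u[0],0]);L=np.array([.608,.1677,.101])
def tcp(tau,D=.1):
    r=np.radians(tau);X=np.cos(r)*u-np.array([0,0,np.sin(r)]);Z=np.cross(X,v);a=np.radians(60+tau)
    b=np.cos(a)*u-np.array([0,0,np.sin(a)]);return L-D*b-.0905*X+.053*Z-[0,0,.005]
if __name__=="__main__":
    for t in(10,13,16): print(t,tcp(t))
    T=tcp(13); go(T[0],T[1],.28,177); go(*T,177)
E
python3 aim.py
```

```text
10 [0.72196736 0.16172722 0.25787923]
13 [0.71335068 0.1621788  0.26363016]
16 [0.70444524 0.16264552 0.26892162]
shift [-256.2   62.9   -2.6] turn -0.004 yaw now 176.7 q6 -74.1
shift [-256.2   62.9   13.7] turn -0.004 yaw now 176.7 q6 -74.1
```

Call:
carry_out(
  targets=[
    [[-52,13,0,0,1],[-104,26,0,0,1],[-156,38,0,0,1],[-208,51,0,0,1],[-256,63,5,0,1]],
  ],
)

```text
clock: 70.68
eef_pos: [0.7153, 0.1626, 0.2706]
orientation: [180.0, 0.0, 176.7]
wrist_force: [-0.3, -0.1, -1.3]
gripper_width: 0.363
grasp_force: 25.0
```

Call:
carry_out(
  targets=[
    [[0,0,9,0,1],[0,0,9,0,1],[0,0,9,0,1],[0,0,9,0,1]],
  ],
)

```text
clock: 71.18
eef_pos: [0.713, 0.1623, 0.2627]
orientation: [180.0, 0.0, 176.7]
wrist_force: [0.7, 0.0, -1.4]
gripper_width: 0.364
grasp_force: 25.0
```

```bash
python3 - <<'E'
from aim import *
go(*tcp(13),177)
s=env.snapshot("scene");np.save("s9.npy",s);h=cv2.cvtColor(s,cv2.COLOR_RGB2HSV)
P=env.get_obs()["eef_pos"]
for tau in(0,6,13,20):
    r=np.radians(tau);X=np.cos(r)*u-np.array([0,0,np.sin(r)]);Z=np.cross(X,v);O=P+[0,0,.005]+.015*X
    q=px("scene",[O-.085*X+.013*Z,O-.085*X-.013*Z,O+.0755*X-.053*Z, O+.0755*X-.053*Z+.03*v,O+.0755*X-.053*Z-.03*v]);print(tau,q.round(1).tolist())
m=cv2.inRange(h,(0,0,115),(180,34,200));n,l,st,c=cv2.connectedComponentsWithStats(m[180:320,230:400])
for i in range(1,n):
    if st[i][4]>25: print(st[i]+[230,180,0,0,0],c[i]+[230,180])
E
```

```text
shift [-0.4 -0.1 -0.9] turn -0.004 yaw now 176.7 q6 -74.9
0 [[259.8, 278.8], [260.4, 287.8], [317.7, 260.0], [307.8, 252.7], [328.0, 267.5]]
6 [[260.4, 275.8], [259.8, 285.6], [315.6, 264.3], [305.8, 257.0], [325.8, 271.8]]
13 [[261.4, 272.0], [259.6, 282.6], [312.8, 269.3], [303.0, 261.9], [322.9, 276.9]]
20 [[262.8, 268.1], [259.8, 279.3], [309.6, 274.2], [299.9, 266.8], [319.7, 281.9]]
[255 260  32  26 427] [268.69320843 271.09367681]
```

Tail position agrees with about 13–14° tilt, so the beam is about 17° off square and aimed at the label centre. Hold.

Call:
carry_out(
  targets=[
    [[0,0,-1,0,1],[0,0,-1,0,1],[0,0,-1,0,1],[0,0,-1,0,1],[0,0,-1,0,1]],
  ],
)

```text
clock: 71.85
eef_pos: [0.7135, 0.1623, 0.2626]
orientation: [-180.0, -0.0, 176.7]
wrist_force: [0.3, -0.1, -2.1]
gripper_width: 0.363
grasp_force: 25.0
```

Call:
carry_out(
  targets=[
    [[0,0,0,0,1],[0,0,0,0,1],[0,0,0,0,1],[0,0,0,0,1],[0,0,0,0,1]],
  ],
)

```text
clock: 72.47
eef_pos: [0.7135, 0.1623, 0.2627]
orientation: [180.0, 0.0, 176.7]
wrist_force: [-0.5, 0.1, -2.1]
gripper_width: 0.366
grasp_force: 25.0
```

Call:
carry_out(
  targets=[
    [[0,0,0,0,1],[0,0,0,0,1],[0,0,0,0,1],[0,0,0,0,1],[0,0,0,0,1]],
  ],
)

```text
clock: 73.1
eef_pos: [0.7135, 0.1623, 0.2627]
orientation: [-180.0, -0.0, 176.7]
wrist_force: [-0.2, -0.1, -1.7]
gripper_width: 0.365
grasp_force: 25.0
```

Call:
carry_out(
  targets=[
    [[0,0,0,0,1],[0,0,0,0,1],[0,0,0,0,1],[0,0,0,0,1],[0,0,0,0,1]],
  ],
)

```text
clock: 73.72
eef_pos: [0.7135, 0.1623, 0.2627]
orientation: [-180.0, -0.0, 176.7]
wrist_force: [-0.3, -0.4, -1.7]
gripper_width: 0.367
grasp_force: 25.0
```

Call:
carry_out(
  targets=[
    [[52,-10,-10,0,1],[104,-26,-10,0,1],[156,-38,-10,0,1],[208,-51,-10,0,1],[256,-63,-10,0,1]],
  ],
)

```text
clock: 74.35
eef_pos: [0.4525, 0.1136, 0.2729]
orientation: [180.0, 0.0, 176.7]
wrist_force: [1.1, -0.4, -1.4]
gripper_width: 0.365
grasp_force: 25.0
```

```bash
python3 -c "
from h import *
go(.4182,-.3709,.27,-20.3)"
```

```text
shift [   6.8 -485.7    2.8] turn -2.844 yaw now 176.7 q6 -74.1
```

Call:
carry_out(
  targets=[
    [[1,-54,0,0.17,1],[2,-108,0,0.34,1],[3,-162,0,0.51,1],[4,-216,0,0.68,1],[5,-270,0,0.85,1]],
  ],
)

```text
clock: 74.97
eef_pos: [0.4339, -0.1571, 0.2733]
orientation: [180.0, 0.1, 127.7]
wrist_force: [0.2, 0.7, -1.2]
gripper_width: 0.365
grasp_force: 25.0
```

```bash
python3 -c "
from h import *
go(.4182,-.3709,.27,-20.3)"
```

```text
shift [-159.5 -143.2    3.3] turn 2.583 yaw now 127.7 q6 -59.1
```

Call:
carry_out(
  targets=[
    [[-32,-29,0,0.17,1],[-64,-58,0,0.34,1],[-96,-87,0,0.51,1],[-128,-116,0,0.68,1],[-159,-143,0,0.85,1]],
  ],
)

```text
clock: 75.6
eef_pos: [0.4191, -0.3702, 0.273]
orientation: [180.0, 0.0, 79.0]
wrist_force: [-0.1, 0.1, -1.6]
gripper_width: 0.362
grasp_force: 25.0
```

Call:
carry_out(
  targets=[
    [[0,0,0,0.17,1],[0,0,0,0.34,1],[0,0,0,0.51,1],[0,0,0,0.68,1],[0,0,0,0.85,1]],
  ],
)

```text
clock: 76.22
eef_pos: [0.4194, -0.3687, 0.2729]
orientation: [180.0, -0.0, 30.3]
wrist_force: [0.0, -0.3, -1.4]
gripper_width: 0.365
grasp_force: 25.0
```

Call:
carry_out(
  targets=[
    [[0,0,0,0.17,1],[0,0,0,0.34,1],[0,0,0,0.51,1],[0,0,0,0.68,1],[0,0,0,0.85,1]],
  ],
)

```text
clock: 76.85
eef_pos: [0.4194, -0.3686, 0.2729]
orientation: [180.0, -0.0, -18.4]
wrist_force: [0.2, -0.2, -2.3]
gripper_width: 0.363
grasp_force: 25.0
```

```bash
python3 -c "
from h import *
go(.4182,-.3709,.12,-20.3)"
```

```text
shift [ -0.5   2.5 152.9] turn 0.034 yaw now -18.4 q6 65.8
```

Call:
carry_out(
  targets=[
    [[0,2.5,40,0.034,1],[0,2.5,80,0.034,1],[0,2.5,120,0.034,1],[0,2.5,145,0.034,1],[0,2.5,145,0.034,1]],
  ],
)

```text
clock: 77.47
eef_pos: [0.4176, -0.3701, 0.1261]
orientation: [-179.9, 0.2, -20.0]
wrist_force: [-0.3, -0.4, -2.6]
gripper_width: 0.363
grasp_force: 25.0
```

```bash
python3 -c "
from h import *
go(.4182,-.3709,.079,-20.3)"
```

```text
shift [ 1.   0.6 47.1] turn 0.005 yaw now -20.0 q6 67.2
```

Call:
carry_out(
  targets=[
    [[0.5,0.5,10,0.005,1],[0.5,0.5,20,0.005,1],[0.5,0.5,28,0.005,1],[0.5,0.5,28,0.005,1]],
  ],
  newtons=7,
)

```text
clock: 77.97
eef_pos: [0.4186, -0.3714, 0.0992]
orientation: [-180.0, 0.1, -20.3]
wrist_force: [0.3, 0.9, -1.6]
gripper_width: 0.363
grasp_force: 7.0
```

Call:
carry_out(
  targets=[
    [[0,0,4,0,1],[0,0,8,0,1],[0,0,12,0,1],[0,0,12,0,1]],
  ],
)

```text
clock: 78.47
eef_pos: [0.4188, -0.3716, 0.0875]
orientation: [-180.0, 0.0, -20.3]
wrist_force: [0.7, 0.3, -2.1]
gripper_width: 0.365
grasp_force: 7.0
```

Call:
carry_out(
  targets=[
    [[0,0,3,0,1],[0,0,6,0,1],[0,0,8,0,1],[0,0,8,0,1]],
  ],
)

```text
clock: 78.97
eef_pos: [0.4188, -0.3716, 0.0795]
orientation: [-180.0, 0.0, -20.3]
wrist_force: [1.0, -0.2, -3.0]
gripper_width: 0.362
grasp_force: 7.0
```

Call:
carry_out(
  targets=[
    [[0,0,1,0,1],[0,0,1.5,0,1],[0,0,1.5,0,1]],
  ],
  newtons=3,
)

```text
clock: 79.35
eef_pos: [0.4189, -0.3716, 0.0783]
orientation: [-180.0, -0.0, -20.3]
wrist_force: [-1.5, 1.0, 2.2]
gripper_width: 0.37
grasp_force: 3.0
```

Call:
carry_out(
  targets=[
    [[0,0,0,0,0.3],[0,0,0,0,0.3],[0,0,0,0,0],[0,0,0,0,0],[0,0,0,0,0]],
  ],
)

```text
clock: 79.97
eef_pos: [0.4189, -0.3717, 0.0782]
orientation: [180.0, -0.0, -20.3]
wrist_force: [-0.0, 0.0, 0.6]
gripper_width: 0.894
grasp_force: 0.0
```

Call:
carry_out(
  targets=[
    [[0,0,-40,0,0],[0,0,-90,0,0],[0,0,-140,0,0],[-50,20,-150,0,0],[-80,60,-150,0,0]],
  ],
)

```text
clock: 80.6
eef_pos: [0.3222, -0.3996, 0.2296]
orientation: [179.9, -0.1, -20.2]
wrist_force: [-0.9, -1.0, -0.2]
gripper_width: 0.997
grasp_force: 0.0
```

Call:
carry_out(
  targets=[
    [[0,55,-10,0,0],[0,110,-20,0,0],[0,160,-20,0,0],[0,200,-20,0,0],[0,200,-20,0,0]],
  ],
)

```text
clock: 81.22
eef_pos: [0.2524, -0.5898, 0.2478]
orientation: [180.0, -0.0, -20.4]
wrist_force: [0.2, 0.5, -0.1]
gripper_width: 0.999
grasp_force: 0.0
```

```bash
python3 - <<'E'
from h import *
o=env.get_obs();print(o["eef_pos"],o["wrist_force"])
for n,(r0,r1,c0,c1) in(("scene",(155,205,196,258)),("top",(195,265,350,402))):
    a=cv2.imread(f"pics/{n}0.png")[:,:,::-1];b=env.snapshot(n);np.save(n+"_end.npy",b)
    h=[cv2.cvtColor(np.ascontiguousarray(i),cv2.COLOR_RGB2HSV)[r0:r1,c0:c1] for i in(a,b)]
    for lo,hi in(((0,0,110),(180,34,255)),):
        for x in h:
            m=cv2.inRange(x,lo,hi);k,l,s,c=cv2.connectedComponentsWithStats(m);i=1+np.argmax(s[1:,4]);print(n,s[i],c[i].round(1))
    d=np.abs(a.astype(int)-b).max(2)[r0:r1,c0:c1];print("diff>40:",(d>40).sum(),"of",d.size)
    for i in(a,b):
        for q in blobs(np.ascontiguousarray(i),(50,80,30),(95,255,255),100): print("  green",q[0])
    for q in blobs(b,(105,130,50),(125,255,255),10): print("  blue",q[0])
E
```

```text
[ 0.25241222 -0.58981618  0.24784114] [ 0.15574908  0.46704136 -0.08239901]
scene [  5   4  51  32 466] [26.5 17.1]
scene [  5   4  51  32 434] [26.  17.3]
diff>40: 82 of 3100
  green [223.6 331.7]
  green [340.5 348.3]
  green [223.7 331.8]
  green [340.4 348.3]
  blue [554.9 194.8]
  blue [294.9 228.1]
top [ 18  16  27  43 330] [28.7 37.1]
top [ 19  16  24  43 326] [28.5 37. ]
diff>40: 9 of 3640
  green [254.6 125.4]
  green [173.2 143.4]
  green [254.6 125.4]
  green [173.2 143.3]
  blue [290.7 232. ]
```

```bash
python3 - <<'E'
from h import *
from tote import tote
a=np.load("t7.npy");b=np.load("top_end.npy");print((np.abs(a.astype(int)-b).max(2)[140:215,195:280]>40).sum())
for q in tote(b,z=.101,rows=range(164,198,2)): print(q)
s=np.load("s7.npy");e=np.load("scene_end.npy");print((np.abs(s.astype(int)-e).max(2)[235:345,245:370]>40).sum())
g=cv2.cvtColor(e,cv2.COLOR_RGB2GRAY).astype(np.float32);d=np.radians(-2.9);M=np.array([[np.cos(d),-np.sin(d)],[np.sin(d),np.cos(d)]])
for lab,ax in(("+x",0),("+y",1)):   # lid top edge at z=.101 along both near edges: constant offset = level and home
    off=[]
    for k in np.linspace(-.08,.08,9):
        o=np.arange(-.01,.0101,.0005);q=np.array([[.092+t,k] if ax==0 else [k,.107+t] for t in o])
        u=px("scene",np.c_[np.array([.6047,.1062])+q@M.T,np.full(len(q),.101)]).astype(np.float32)
        v=cv2.remap(g,u[:,:1].T.copy(),u[:,1:].T.copy(),1);off.append(o[np.argmin(np.gradient(cv2.GaussianBlur(v,(0,0),1.5).ravel()))]*1000)
    print(lab,np.round(off,1))
E
```

```text
0
(array([0.6002362, 0.2131745], dtype=float32), np.float32(-2.9502857), np.float64(0.5987492186569796))
(array([ 0.60577106, -0.00372892], dtype=float32), np.float32(-2.5634706), np.float64(0.6392633895171395))
(array([0.698831  , 0.11723303], dtype=float32), np.float32(-2.977864), np.float64(0.4836765573455385))
11
+x [3.  3.  3.  3.  2.5 2.5 2.5 3.  3. ]
+y [-1.5  0.  -1.  -1.  -0.5  0.  -0.5  0.   0. ]
```

The lid is level, home and unmoved since it was placed, the scanner is back in its holder, and the bystanders haven't moved. Handing in.

```bash
python3 -c "
from workcell import env
print(env.close_job())"
```

```text
the job is handed in; nothing more can be done
None
```

I packed the order and handed the job in at about 81 s of the 210 s. Both large jars stand in the tote, the small jar is back on the counter, the lid is home and the scanner is back in its holder. I held both scans steady for over 2 s, but nothing in the state confirms a read, and the lid scan was about 17° off square. One jar tipped over inside the tote on the first try and nudged the tote a little, so I stood it up and placed it again.

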